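Refit the printer's feed rollers on their keyed shafts

ROBOT

A 7-joint arm with a two-finger parallel gripper is mounted at the origin on the work surface. World frame = base frame: x ahead of the robot, y to its left, z up, the work surface at z = 0. Lengths are in mm, angles in rad, forces in N, time in s.
With the tool pointing down it reaches from about 425 to 800 mm from the base axis. Payload 8.3 kg.
Tool frame: the origin (TCP) lies midway between the tips of the shut fingers; the grasp point (between the pads) lies 19 mm behind it (arm.grip_depth is the distance from the TCP to the grasp point, in mm); z points along the fingers, y is the line along which they close (so a half turn about z gives the same grasp; the last joint's range is limited). The gripper opens to 85 mm and grips with 20 to 120 N. Pads are 22 mm wide; open, the fingers measure 114 mm over their backs; the gripper's body (76 mm by 85 mm) begins 54 mm behind the grasp point. The pads swing forward as they close: fully open they stand 13 mm farther back than shut.
Start: joints at [1.277, 0.383, 0.016, 1.37, -0.006, 1.388, -0.046], TCP at [143.012, -608.4, 231.279] pointing down, gripper open.
Joint ranges: [-2.95, 2.95], [-0.25, 2.06], [-1.52, 1.56], [0.18, 2.33], [-1.44, 4.58], [0.02, 2.06], [-3.01, 3.01]. Speed limits (rad/s): [2.39, 2.39, 3.01, 3.01, 3.14, 3.14, 3.14].

INTERFACE

Orientations are given as a 3x3 rotation matrix whose columns are the frame's x, y, z axes.
In Python, from rig import arm, eyes gives the robot as it stands.
- The arm moves only by the tool move_arm, never from a script. Its argument "plan" is text: rows parted by semicolons, each of 7 numbers parted by spaces: the gripper command: -1 is fully open, 1 is shut, values between are in proportion, then the shift along the world's x, y, z in cm, then the turn, a rotation vector about the world's x, y, z in degrees. In form: gripper x y z ax ay az; .... A call has 1 to 5 rows; each row shifts and turns the commanded pose from where the row before left it; what a row does not reach is not made up. A row lasts 1/8 s, in which the tool goes at most 62.5 mm and 10.7 degrees, less where a joint would pass 70% of its speed; a pose out of reach is approached as far as the arm can. A call with a gripper value outside its range is refused whole. The fingers move at their own pace and stop on an object; the grip force is fixed at half the most. Time passes only in rows, so rows that do not move let the fingers close. It gives the time, the measured TCP pose, the force, the opening and the grip force at its end, in the units of the state.
- arm.read_state(): the state, without advancing time (a new reading comes with each control period).
- eyes.grab_frame(name): name is "side" or "top" or "wrist"; returns the picture (480x640x3 uint8, red, green, blue); there is no depth.
- eyes.camera_params(name): a dict with "intrinsics" (3x3 intrinsics, pixels), "extrinsics" (4x4, takes a point from camera to world coordinates). Camera axes: x right, y down, z forward; pixel columns grow to the right and rows downward; lengths in mm; the calibration is good to about 2 mm. A picture is of the moment at which its call begins: read the wrist's pose just before it. camera_params takes no time and is no camera call; for the wrist camera it gives the pose at the moment of the call.
- arm.sign_off(): hands the job in; it is judged then, once.
The state is a dict: "t": time; "q": joint angles; "dq": joint speeds; "joint_efforts": joint torques, N m; "position": TCP position; "ee_rot": TCP orientation; "contact_force": force on the tool from outside, world axes, zero at the start; "torque": the same for the moment, N m; "width": opening from 0.0 (shut) to 1.0 (fully open); "grip_force": force on a finger pad.
Only numpy, scipy, OpenCV 4.12 (cv2) and the standard library are available. Lean on these libraries where they do the work, as an engineer would, in place of code of your own. Each camera call takes 0.05 s, during which the arm holds its last target. There are 200 camera calls.

TASK

The printer's feed unit is out on the desk for service. First pull the service plug out of its socket and leave it lying in the steel tray; then put every loose feed roller on a shaft of the unit, turning it until its key slot lines up and it drops fully home on the deck; only when all are home, push the lock lever all the way over to the far side. Don't disturb the radio, the wipes tub or the stapler.

Things in the scene. Friction and masses are not known exactly. Their poses are not given: they have to be found in the camera images.
- unit: feed unit, fixed: a dark grey deck 150 (x) x 480 (y) x 25 mm high with three shafts and, near its +y end, the lock lever; a strip along its far (+x) edge stands 18 mm higher. Origin: centre of the underside. Shafts stand at its y = -170, -50 and +70 mm, the lever's block at y = +195 mm.
- shaft_a: fixed upright shaft, 18 mm thick, 62 mm tall, top 8 mm tapered to 8 mm. Origin: its foot, on the deck. A key rib 8 mm wide reaches 16 mm from the axis towards the shaft's +x, from the deck up to 40 mm; a roller turned wrongly stops on it, 40 mm above the deck, and drops to the deck when its slot is over the rib (play about 0.1 rad either way).
- shaft_b: fixed upright shaft, 18 mm thick, 62 mm tall, top 8 mm tapered to 8 mm. Origin: its foot, on the deck. A key rib 8 mm wide reaches 16 mm from the axis towards the shaft's +x, from the deck up to 40 mm; a roller turned wrongly stops on it, 40 mm above the deck, and drops to the deck when its slot is over the rib (play about 0.1 rad either way).
- shaft_c: fixed upright shaft, 18 mm thick, 62 mm tall, top 8 mm tapered to 8 mm. Origin: its foot, on the deck. A key rib 8 mm wide reaches 16 mm from the axis towards the shaft's +x, from the deck up to 40 mm; a roller turned wrongly stops on it, 40 mm above the deck, and drops to the deck when its slot is over the rib (play about 0.1 rad either way).
- roller_1: feed roller, may be absent: black tyre 76 mm across, 24 mm high, round a white square hub (44 x 44 mm, sides facing its x and y) rising to 54 mm. Origin: centre of the underside, z up the axis. Bore right through: square, 20.6 mm, with a key slot 11 mm wide reaching 17.5 mm from the axis towards the roller's +x, where a white ridge marks the tyre. About 0.16 kg. Fits any shaft.
- roller_2: feed roller, may be absent: black tyre 76 mm across, 24 mm high, round a white square hub (44 x 44 mm, sides facing its x and y) rising to 54 mm. Origin: centre of the underside, z up the axis. Bore right through: square, 20.6 mm, with a key slot 11 mm wide reaching 17.5 mm from the axis towards the roller's +x, where a white ridge marks the tyre. About 0.16 kg. Fits any shaft.
- roller_3: feed roller, may be absent: black tyre 76 mm across, 24 mm high, round a white square hub (44 x 44 mm, sides facing its x and y) rising to 54 mm. Origin: centre of the underside, z up the axis. Bore right through: square, 20.6 mm, with a key slot 11 mm wide reaching 17.5 mm from the axis towards the roller's +x, where a white ridge marks the tyre. About 0.16 kg. Fits any shaft.
- plug: service plug, loose, standing in the socket: a grey ribbed head 56 (x) x 34 (y) x 45 mm high above a brass foot 30 x 20 x 30 mm. Origin: centre of the foot's underside (the head is at z = 30 to 75 mm). Mass 0.12 kg. Two sprung catches hold it; a straight pull up of about 10 N frees it; it is clear of the socket after 32 mm.
- socket: socket block, fixed, black, 90 x 80 x 45 mm high, with a well 32 (x) x 22 (y) mm and 30 mm deep in the middle of its top. Origin: centre of the underside.
- tray: steel tray, fixed, open at the top, 140 x 140 x 30 mm high, walls and floor 4 mm. Origin: centre of the underside.
- lever (a joint): angle of the lock lever (rad): 0 to 0.2 at the start, leaning to the unit's -x (towards the robot); 0.5 upright; 1.0 fully over to +x. Its axis runs along the unit's y, 47 mm above the unit's underside. It stays where it is left; it takes about 1 N at the tip.
- lever_tip (a point): centre of the black ball (26 mm across) at the tip of the lever, 85 mm from its axis; the rod is 10 mm thick. The lever's block is 70 (x) x 50 (y) x 25 mm high on the deck.
- radio: two-way radio standing on the desk, 34 x 58 x 120 mm with a 90 mm aerial; leave it alone. Origin: centre of the underside.
- wipes: tub of wipes, 84 mm across, 150 mm high; leave it alone. Origin: centre of the underside.
- stapler: stapler, 40 x 150 x 50 mm high; leave it alone. Origin: centre of the underside.
Not all that is in view belongs to the job. What is shaped like the plug but blue is not meant. Leave any red look-alike of the roller_1 alone.

How it is judged:
By the outcome, as a careful person would: the job done as asked, in the order asked, and still so for the second after the job is handed in, with the robot touching nothing.
Of roller_1, roller_2, roller_3 only 2 to 3 are there at a start; the rules pass over those that are not, and their reading is None.
At some moment in a run one of roller_1, roller_2, roller_3 may be knocked a few centimetres aside while the robot is not near it.
It also fails if it takes over 210 s, if anything falls off the work surface, if the arm or the gripper's body presses on something with over 40 N, if the wrist force passes 120 N, or if a joint passes its speed limit or range.

## Working session

There is one attempt and no reset: what is moved stays moved. The work goes in short steps, Python scripts to look and compute and a tool call to move; the robot and the scene stay as the last step left them, time stands still between calls to the robot, and variables do not carry over. Pictures are saved under pics/ and viewed, at most 14 in all, crops included, and the job is handed in when it is done.

Besides the shell and the picture viewer there is one more tool, called after "Request:" as name(argument=value, ...) on one line, values as JSON. move_arm: Moves the arm, as the interface text tells. Its arguments: {"type":"object","properties":{"plan":{"type":"string"}},"required":["plan"]}

```bash
ls; mkdir -p pics; cat > h.py <<'E'
import numpy as np, cv2
from rig import arm, eyes
def grab(n,f=None):
    P=eyes.camera_params(n); im=eyes.grab_frame(n)
    if f: cv2.imwrite('pics/'+f,im[:,:,::-1])
    return im,P
def ray(P,u,v):
    K=np.array(P['intrinsics']);E=np.array(P['extrinsics'])
    d=E[:3,:3]@np.linalg.solve(K,[u,v,1.]);return E[:3,3],d
def on(P,u,v,z):
    o,d=ray(P,u,v);return o+d*(z-o[2])/d[2]
def pix(P,X):
    K=np.array(P['intrinsics']);E=np.array(P['extrinsics'])
    c=K@(E[:3,:3].T@(np.array(X,float)-E[:3,3]));return c[:2]/c[2]
E
python3 - <<'E'
from h import *
for n in('top','side'):
    im,P=grab(n,n+'0.png');print(n,np.round(P['extrinsics'],2).tolist(),np.round(P['intrinsics'],1).tolist())
print(arm.read_state())
E
```

```text
pics
top [[-0.09, -0.97, 0.2, 300.7], [-1.0, 0.09, -0.02, 79.57], [0.0, -0.2, -0.98, 1328.62], [0.0, 0.0, 0.0, 1.0]] [[472.3, 0.0, 314.5], [0.0, 472.3, 235.9], [0.0, 0.0, 1.0]]
side [[1.0, -0.05, 0.03, 504.68], [-0.06, -0.72, 0.69, -744.99], [-0.01, -0.69, -0.72, 967.86], [0.0, 0.0, 0.0, 1.0]] [[547.3, 0.0, 323.0], [0.0, 547.3, 235.2], [0.0, 0.0, 1.0]]
{'t': 0.1, 'q': array([ 1.27711558,  0.38417845,  0.01641079,  1.37107407, -0.00629954,
        1.38820549, -0.04648303]), 'dq': array([-0.00155389, -0.00205225,  0.00158753, -0.00337211, -0.00059574,
       -0.00022709,  0.00093976]), 'joint_efforts': array([ 2.77803949e-03, -6.29132867e+01,  8.47448856e-01, -3.72758281e+01,
        1.67561334e-02,  1.04616481e-02, -1.89819787e-05]), 'position': array([ 142.86969227, -607.97164842,  230.35263859]), 'ee_rot': array([[ 9.73477310e-01,  2.28783125e-01, -4.56270663e-04],
       [ 2.28783576e-01, -9.73475725e-01,  1.75726130e-03],
       [-4.21366824e-05, -1.81504124e-03, -9.99998352e-01]]), 'contact_force': array([-0.66168612,  0.66372884,  0.23829526]), 'torque': array([-0.0295281 , -0.01859593, -0.00928816]), 'grip_force': 0.0, 'width': 1.0006148807473707}
```

View pics/top0.png

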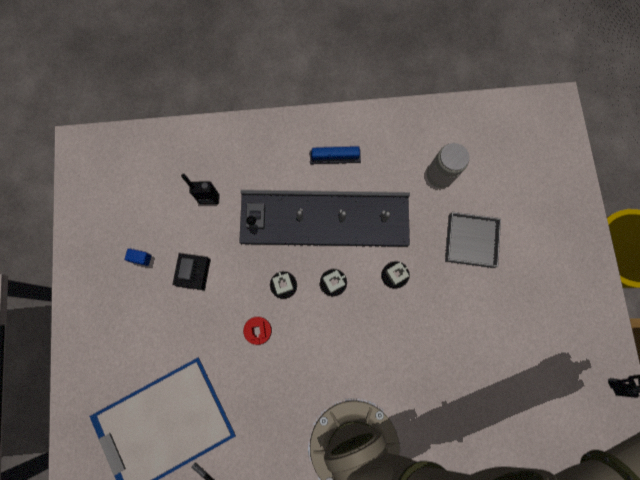

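View pics/side0.png

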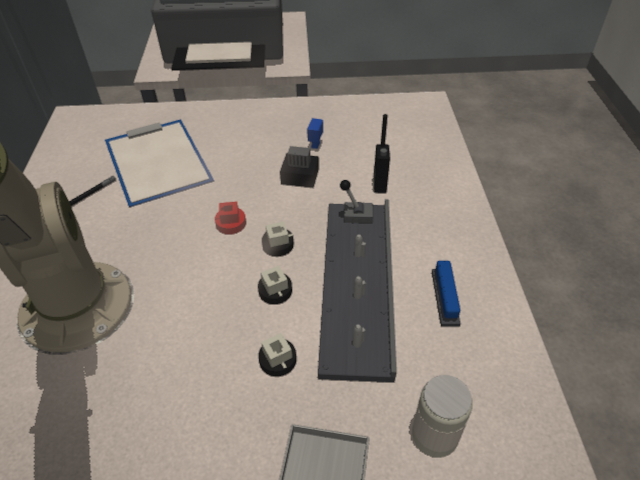

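Top view: the plug in its socket is at (190,271), with the blue look-alike at (138,257). The rollers are at (283,284), (334,282) and (397,274), with the red look-alike at (257,330). The unit is at (325,218), the lever ball at (251,221), the tray at (472,240). I choose the grey head in the black socket and the three black and white rollers, and check this in a close crop.

```bash
python3 - <<'E'
from h import *
t,P=grab('top');s,Q=grab('side')
a=cv2.resize(t[175:305,165:425],(800,400),interpolation=cv2.INTER_CUBIC)
b=cv2.resize(s[140:390,220:400],None,fx=2.4,fy=2.4,interpolation=cv2.INTER_CUBIC)
cv2.imwrite('pics/a.png',a[:,:,::-1]);cv2.imwrite('pics/b.png',b[:,:,::-1])
# unit deck corners/edges, tray, head
for nm,u,v,z in [('unit bl',240,245,25),('unit br',409,246,25),('tray',472,240,20),('tray c',447,264,30),('tray c',495,267,30),('tray c',499,217,30),('tray c',452,214,30),('plughead',187,269,90),('r1',283,282,54),('r2',334,281,54),('r3',398,271,54),('ball',251,221,115),('sa',386,214,80),('sb',343,213,80),('sc',300,212,80)]:
    print(nm,on(P,u,v,z).round())
E
```

```text
unit bl [564. 262.  25.]
unit br [ 517. -210.   25.]
tray [ 518. -391.   20.]
tray c [ 456. -307.   30.]
tray c [ 435. -438.   30.]
tray c [ 575. -474.   30.]
tray c [ 596. -343.   30.]
plughead [500. 396.  90.]
r1 [446. 149.  54.]
r2 [435.  11.  54.]
r3 [ 446. -165.   54.]
ball [607. 216. 115.]
sa [ 601. -147.   80.]
sb [615. -31.  80.]
sc [629.  86.  80.]
```

View pics/a.png

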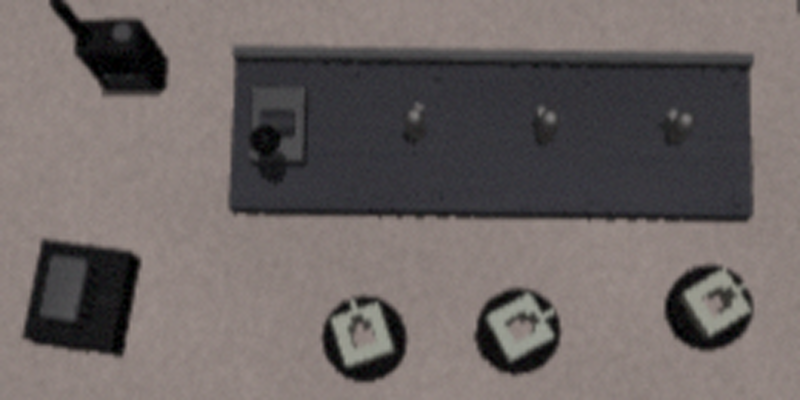

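View pics/b.png

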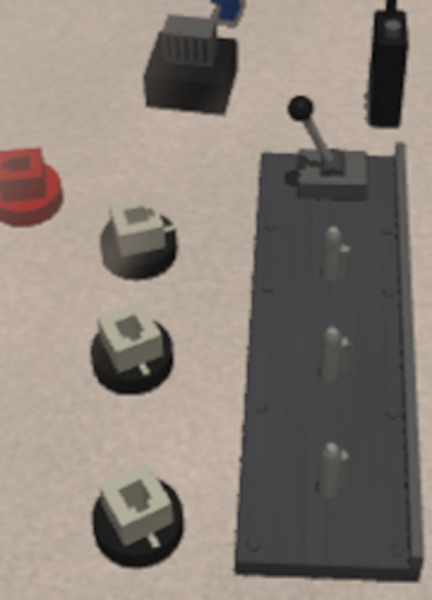

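The crop confirms the choice: grey ribbed head in the black socket, three white-hub rollers, and shaft ribs that point different ways. I'll move over the shafts first and look with the wrist camera.

Request:
move_arm(plan="-1 5.5 2.5 1 0 0 8; -1 5.5 2.5 1 0 0 8; -1 5.5 2.5 1 0 0 8; -1 5.5 2.5 1 0 0 8; -1 5.5 2.5 1 0 0 8")

```text
t: 0.82
position: [419.5, -482.4, 281.6]
ee_rot: [[0.595, 0.804, -0.0], [0.804, -0.595, 0.0], [-0.0, -0.0, -1.0]]
contact_force: [-0.0, -0.7, -0.2]
width: 1.0
grip_force: 0.0
```

Request:
move_arm(plan="-1 2.2 5 1 0 0 8; -1 2.2 5 1 0 0 8; -1 2.2 5 1 0 0 8; -1 2.2 5 1 0 0 8; -1 2.2 5 1 0 0 8")

```text
t: 1.45
position: [528.4, -231.7, 331.6]
ee_rot: [[-0.061, 0.998, -0.0], [0.998, 0.061, -0.0], [-0.0, -0.0, -1.0]]
contact_force: [-0.2, -0.5, -0.2]
width: 1.002
grip_force: 0.0
```

Request:
move_arm(plan="-1 0.6 3.6 0 0 0 0; -1 0.6 3.6 0 0 0 0; -1 0.6 3.6 0 0 0 0; -1 0 0 0 0 0 0; -1 0 0 0 0 0 0")

```text
t: 2.08
position: [545.9, -126.0, 331.1]
ee_rot: [[-0.056, 0.998, -0.0], [0.998, 0.056, -0.0], [-0.0, -0.0, -1.0]]
contact_force: [-0.7, -0.4, 0.2]
width: 1.004
grip_force: 0.0
```

```bash
python3 - <<'E'
from h import *
s=arm.read_state();print(s['t'],s['position'],s['ee_rot'].round(2).tolist(),s['q'].round(2))
im,P=grab('wrist','w1.png');print(np.round(P['extrinsics'],2).tolist(),np.round(P['intrinsics'],1).tolist())
E
```

```text
2.075 [ 545.87588219 -126.03714374  331.13343106] [[-0.06, 1.0, -0.0], [1.0, 0.06, -0.0], [-0.0, -0.0, -1.0]] [ 0.57  0.25 -0.51  1.35  0.12  1.57  0.13]
[[1.0, 0.05, 0.02, 541.02], [0.06, -0.95, -0.31, -45.79], [-0.0, 0.31, -0.95, 473.82], [0.0, 0.0, 0.0, 1.0]] [[353.2, 0.0, 318.1], [0.0, 353.2, 237.8], [0.0, 0.0, 1.0]]
```

View pics/w1.png

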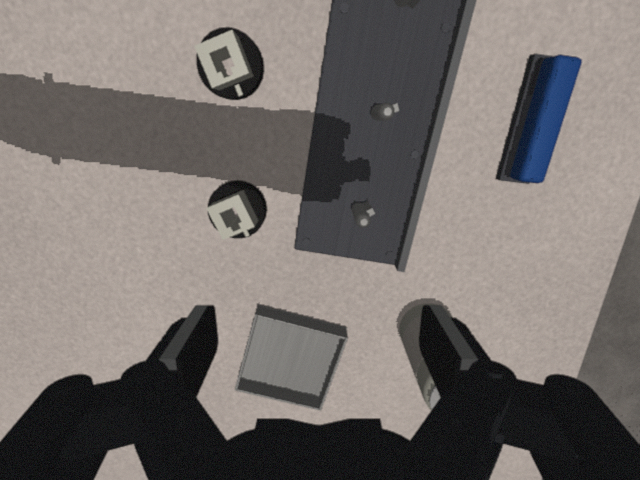

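The wrist view shows shafts a (363,215) and b (385,110), two rollers at (230,62) and (237,210), and the tray at (292,357). Next I move on towards the plug, stopping on the way for another wrist frame.

Request:
move_arm(plan="-1 0 5.5 0 0 0 0; -1 0 5.5 0 0 0 0; -1 0 5.5 0 0 0 0; -1 0 5.5 0 0 0 0; -1 0 2 0 0 0 0")

```text
t: 2.75
position: [545.5, 117.5, 331.3]
ee_rot: [[-0.059, 0.998, -0.0], [0.998, 0.059, 0.001], [0.001, -0.0, -1.0]]
contact_force: [-0.7, -1.6, 0.4]
width: 1.002
grip_force: 0.0
```

Request:
move_arm(plan="-1 0 0 0 0 0 0; -1 0 0 0 0 0 0")

```text
t: 3.0
position: [546.6, 112.1, 331.0]
ee_rot: [[-0.053, 0.999, -0.0], [0.999, 0.053, -0.001], [-0.001, -0.0, -1.0]]
contact_force: [0.0, -1.0, -0.2]
width: 1.005
grip_force: 0.0
```

```bash
python3 - <<'E'
from h import *
import pickle
s=arm.read_state();print(s['t'],s['position'])
im,P=grab('wrist','w2.png');pickle.dump(P,open('w2.pkl','wb'))
E
```

```text
3.0 [546.58038889 112.12464161 331.01263511]
```

View pics/w2.png

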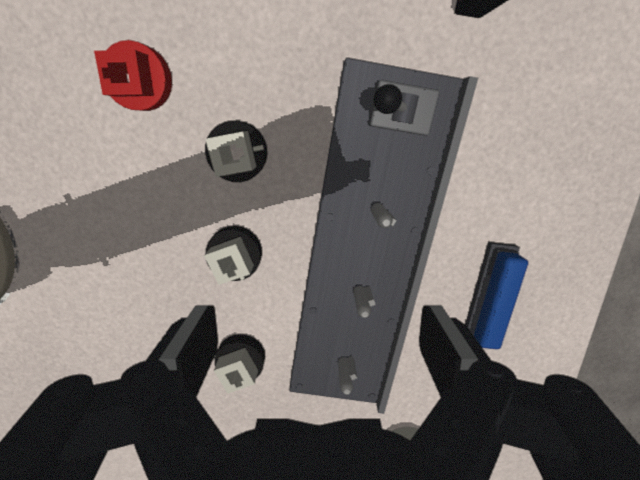

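All three shafts, all three rollers and the lever ball (388,99) are visible. The shaft tops are at (389,222), (367,315) and (349,388); the hubs are at (236,151), (231,262) and (236,378).

```bash
python3 - <<'E'
from h import *
import pickle
P=pickle.load(open('w2.pkl','rb'));
for n,u,v,z in [('sc',389,222,87),('sc rib',396,219,65),('sb',367,315,87),('sb rib',373,300,65),('sa',348,389,87),('h1',236,151,54),('ridge1',259,149,24),('h2',230,264,54),('h3',236,378,54),('ball',388,99,115),('deck nl',346,59,25),('deck bl',291,390,25),('strip tr',476,78,43),('strip br',382,411,43)]:
    print(n,on(P,u,v,z).round())
a=cv2.imread('pics/w1.png');b=cv2.imread('pics/w2.png')
cr=[a[180:240,330:410],a[80:140,350:430],b[185:245,345:425],a[180:240,200:280],a[30:105,190:290][:75,:100],b[120:180,200:280]]
T=[cv2.resize(c,(266,200),interpolation=cv2.INTER_CUBIC) for c in cr]
cv2.imwrite('pics/m1.png',np.vstack([np.hstack(T[:3]),np.hstack(T[3:])]))
E
```

```text
sc [628.  87.  87.]
sc rib [641.  85.  65.]
sb [615. -34.  87.]
sb rib [625. -24.  65.]
sa [ 600. -148.   87.]
h1 [449. 154.  54.]
ridge1 [471. 155.  24.]
h2 [438.  12.  54.]
h3 [ 442. -166.   54.]
ball [607. 215. 115.]
deck nl [570. 261.  25.]
deck bl [ 521. -209.   25.]
strip tr [716. 247.  43.]
strip br [ 662. -225.   43.]
```

View pics/m1.png

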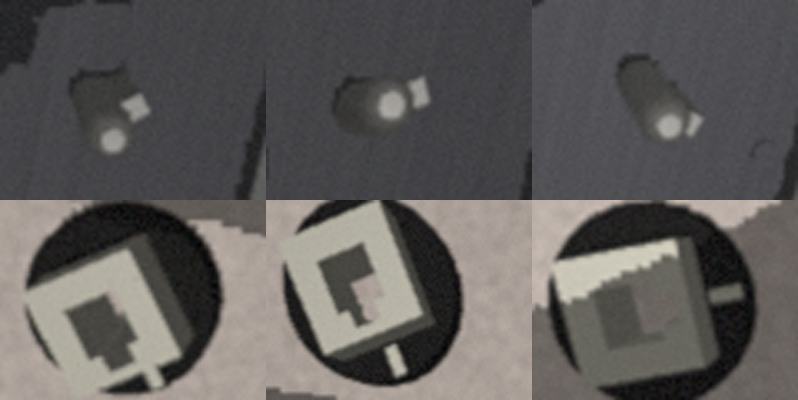

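Request:
move_arm(plan="-1 -1 5.5 -1 0 0 10; -1 -1 5.5 -1 0 0 10; -1 -1 5.5 -1 0 0 10; -1 -1 5.5 -1 0 0 10; -1 -0.6 5.5 -1 0 0 10")

```text
t: 3.68
position: [501.2, 389.2, 281.1]
ee_rot: [[-0.802, 0.597, 0.001], [0.597, 0.802, -0.001], [-0.001, -0.0, -1.0]]
contact_force: [0.6, -0.1, 0.5]
width: 1.0
grip_force: 0.0
```

Request:
move_arm(plan="-1 0 1 -2 0 0 10; -1 0 0 -2 0 0 10; -1 0 0 -2 0 0 3; -1 0 0 0 0 0 0; -1 0 0 0 0 0 0")

```text
t: 4.3
position: [501.0, 398.8, 222.1]
ee_rot: [[-0.97, 0.241, 0.001], [0.241, 0.97, 0.0], [-0.001, 0.0, -1.0]]
contact_force: [-0.3, 0.0, 0.8]
width: 1.002
grip_force: 0.0
```

```bash
python3 - <<'E'
from h import *
import pickle
s=arm.read_state();print(s['t'],s['position'],s['ee_rot'].round(3).tolist(),s['q'].round(2))
im,P=grab('wrist','w3.png');pickle.dump(P,open('w3.pkl','wb'))
E
```

```text
4.3 [501.00245558 398.78400283 222.08890486] [[-0.97, 0.241, 0.001], [0.241, 0.97, 0.0], [-0.001, 0.0, -1.0]] [-0.14  0.57 -0.91  1.31  0.45  1.47  0.31]
```

View pics/w3.png

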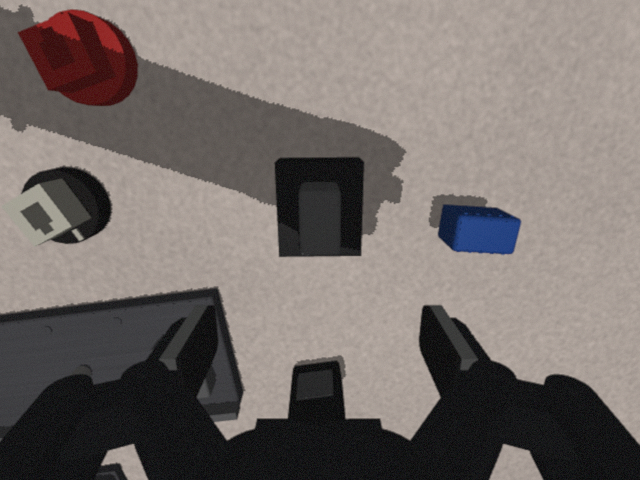

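The plug head's top is at about (320,220) in the socket at (320,207), square to the image. The blue look-alike is at (480,229) and is left alone.

```bash
python3 - <<'E'
from h import *
import pickle
P=pickle.load(open('w3.pkl','rb'))
for c in [(299,254,90),(341,254,90),(299,190,90),(341,190,90),(277,158,45),(362,158,45),(279,256,45)]: print(c,on(P,*c).round(1))
im=cv2.imread('pics/w3.png');c=cv2.cvtColor(im,6)
print(c[170:262:4,320]); print(c[235,270:370:3])
E
```

```text
(299, 254, 90) [520.7 377.   90. ]
(341, 254, 90) [529.2 410.9  90. ]
(299, 190, 90) [468.8 390.8  90. ]
(341, 190, 90) [476.8 422.8  90. ]
(277, 158, 45) [444.1 374.9  45. ]
(362, 158, 45) [462.3 448.1  45. ]
(279, 256, 45) [534.2 350.9  45. ]
[ 20  14  15  41  43  46  46  45  50  44  52  51  48  51  48  51  48  50
  49  48  50  44 163]
[168 165 160  37  42  41  38  37  40  38  43  49  48  49  47  50  50  50
  50  47  48  46  44  47  18  24  19  26  18  15  28 151 166 143]
```

Request:
move_arm(plan="-1 -0.3 0.1 -5 0 0 0; -1 0 0 -5 0 0 0; -1 0 0 -5 0 0 0; -1 0 0 -1.7 0 0 0; -1 0 0 0 0 0 0")

```text
t: 4.97
position: [497.2, 400.6, 54.7]
ee_rot: [[-0.971, 0.239, -0.0], [0.239, 0.971, -0.0], [0.0, -0.0, -1.0]]
contact_force: [-0.9, -0.4, 0.4]
width: 0.997
grip_force: 0.0
```

Request:
move_arm(plan="1 0 0 0 0 0 0; 1 0 0 0 0 0 0; 1 0 0 0 0 0 0; 1 0 0 0 0 0 0; 1 0 0 0 0 0 0")

```text
t: 5.6
position: [497.6, 401.2, 55.7]
ee_rot: [[-0.971, 0.238, 0.002], [0.238, 0.971, 0.001], [-0.001, 0.002, -1.0]]
contact_force: [-0.5, -1.1, 5.9]
width: 0.389
grip_force: 60.5
```

Request:
move_arm(plan="1 0 0 1 0 0 0; 1 0 0 1 0 0 0; 1 0 0 1 0 0 0; 1 0 0 1 0 0 0; 1 0 0 1 0 0 0")

```text
t: 6.22
position: [497.1, 400.6, 105.2]
ee_rot: [[-0.971, 0.238, 0.0], [0.238, 0.971, 0.0], [-0.0, 0.0, -1.0]]
contact_force: [0.2, -0.2, -1.4]
width: 0.39
grip_force: 61.5
```

Request:
move_arm(plan="1 0 0 4 0 0 0; 1 0 0 4 0 0 0; 1 0 0 4 0 0 0; 1 0 0 4 0 0 0; 1 0 0 2 0 0 0")

```text
t: 6.85
position: [497.1, 401.2, 287.5]
ee_rot: [[-0.971, 0.238, 0.002], [0.238, 0.971, 0.002], [-0.002, 0.003, -1.0]]
contact_force: [0.5, -0.2, -1.9]
width: 0.385
grip_force: 61.6
```

Request:
move_arm(plan="1 1.9 -5.6 0 0 0 -9; 1 1.9 -5.6 0 0 0 -9; 1 1.9 -5.6 0 0 0 -9; 1 1.9 -5.6 0 0 0 -9; 1 1.9 -5.6 0 0 0 -9")

```text
t: 7.48
position: [592.2, 118.8, 284.9]
ee_rot: [[-0.514, 0.858, 0.001], [0.858, 0.514, -0.0], [-0.0, 0.0, -1.0]]
contact_force: [0.7, 1.6, -1.6]
width: 0.393
grip_force: 61.8
```

Request:
move_arm(plan="1 0 -5.4 0 0 0 -9; 1 0 -5.4 0 0 0 -9; 1 0 -5.4 0 0 0 -9; 1 0 -5.4 0 0 0 -9; 1 0 -5.4 0 0 0 -8")

```text
t: 8.1
position: [591.7, -150.9, 284.9]
ee_rot: [[0.225, 0.974, 0.0], [0.974, -0.225, -0.0], [0.0, 0.0, -1.0]]
contact_force: [1.0, 0.3, -2.0]
width: 0.386
grip_force: 61.8
```

Request:
move_arm(plan="1 -1.5 -4.8 0 0 0 0; 1 -1.5 -4.8 0 0 0 0; 1 -1.5 -4.8 0 0 0 0; 1 -1.5 -4.8 0 0 0 0; 1 -1.5 -4.8 0 0 0 0")

```text
t: 8.72
position: [516.4, -390.5, 284.8]
ee_rot: [[0.22, 0.975, 0.0], [0.975, -0.22, 0.0], [0.0, 0.0, -1.0]]
contact_force: [0.6, 0.1, -1.8]
width: 0.386
grip_force: 61.8
```

Request:
move_arm(plan="1 0 0 -5 0 0 0; 1 0 0 -5 0 0 0; 1 0 0 -5 0 0 0; 1 0 0 -4 0 0 0; 1 0 0 0 0 0 0")

```text
t: 9.35
position: [514.9, -387.9, 91.0]
ee_rot: [[0.221, 0.975, -0.006], [0.975, -0.221, 0.005], [0.003, -0.007, -1.0]]
contact_force: [0.2, -0.6, -0.4]
width: 0.391
grip_force: 61.7
```

Request:
move_arm(plan="1 0 0 -2.5 0 0 0; 1 0 0 -1.5 0 0 0; 1 0 0 -0.6 0 0 0; 1 0 0 0 0 0 0; -1 0 0 0 0 0 0")

```text
t: 9.98
position: [517.7, -389.8, 49.6]
ee_rot: [[0.221, 0.975, 0.001], [0.975, -0.221, -0.001], [-0.001, 0.002, -1.0]]
contact_force: [-0.0, -0.2, 0.9]
width: 0.587
grip_force: 0.0
```

Request:
move_arm(plan="-1 0 0 0 0 0 0; -1 0 0 0 0 0 0; -1 0 0 0 0 0 0; -1 0 0 0 0 0 0; -1 0 0 0 0 0 0")

```text
t: 10.6
position: [517.0, -389.4, 48.3]
ee_rot: [[0.221, 0.975, -0.0], [0.975, -0.221, 0.0], [0.0, -0.0, -1.0]]
contact_force: [-0.6, 0.4, -0.5]
width: 0.998
grip_force: 0.0
```

Request:
move_arm(plan="-1 0 0 3 0 0 0; -1 0 0 5 0 0 0; -1 0 0 5 0 0 0; -1 0 0 5 0 0 0; -1 0 0 3 0 0 0")

```text
t: 11.22
position: [517.6, -389.6, 261.6]
ee_rot: [[0.221, 0.975, 0.003], [0.975, -0.221, -0.002], [-0.001, 0.003, -1.0]]
contact_force: [1.2, -0.4, -0.8]
width: 1.001
grip_force: 0.0
```

```bash
python3 - <<'E'
from h import *
im,P=grab('top');a=im[190:300,240:520]
cv2.imwrite('pics/t2.png',cv2.resize(a,None,fx=2.8,fy=2.8,interpolation=cv2.INTER_CUBIC)[:,:,::-1])
E
```

```text
(no output)
```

View pics/t2.png

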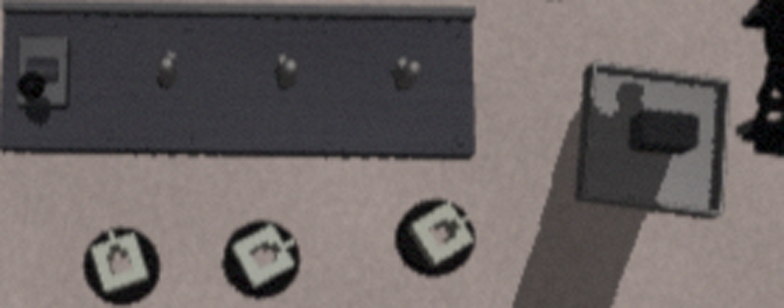

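The plug stands in the tray at (665,130) of the crop, well inside the walls. Next is the roller nearest the tray, the one at (437,237) in the crop.

Request:
move_arm(plan="-1 -1.4 4.5 0 0 0 -9; -1 -1.4 4.5 0 0 0 -9; -1 -1.5 4.5 0 0 0 -9; -1 -1.5 4.5 -2 0 0 -10; -1 -1.5 4.3 -2 0 0 -10")

```text
t: 11.9
position: [443.5, -164.8, 217.9]
ee_rot: [[0.867, 0.499, 0.001], [0.499, -0.867, -0.0], [0.001, 0.001, -1.0]]
contact_force: [0.3, 0.5, -0.1]
width: 0.994
grip_force: 0.0
```

Request:
move_arm(plan="-1 0 0 0 0 0 0; -1 0 0 0 0 0 0")

```text
t: 12.15
position: [444.2, -167.0, 218.7]
ee_rot: [[0.863, 0.505, 0.001], [0.505, -0.863, -0.001], [0.0, 0.001, -1.0]]
contact_force: [0.4, -0.7, 0.8]
width: 1.001
grip_force: 0.0
```

```bash
python3 - <<'E'
from h import *
import pickle
s=arm.read_state();print(s['t'],s['position'],s['ee_rot'].round(3).tolist(),s['q'].round(2))
im,P=grab('wrist','w4.png');pickle.dump(P,open('w4.pkl','wb'))
E
```

```text
12.15 [ 444.21026539 -166.9783257   218.68410814] [[0.863, 0.505, 0.001], [0.505, -0.863, -0.001], [0.0, 0.001, -1.0]] [ 0.71  0.09 -0.45  1.77  0.04  1.29 -0.78]
```

View pics/w4.png

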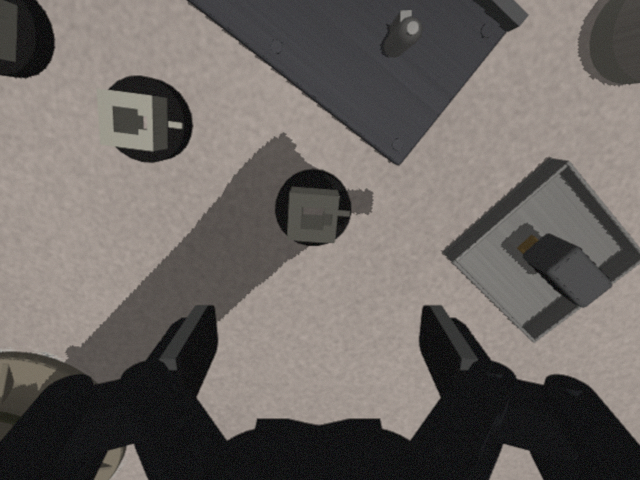

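The wrist view shows the roller at (313,212), in the arm's shadow, with its ridge pointing right. The plug is standing in the tray at (560,262), and shaft a's tip is at (412,27).

```bash
python3 - <<'E'
from h import *
g=cv2.cvtColor(cv2.imread('pics/w4.png'),6)
g=cv2.medianBlur(g,3)
for v in range(176,250,3): print(v,' '.join('%3d'%x for x in g[v,276:356:3]))
print()
for v in range(4,50,2): print(v,' '.join('%3d'%x for x in g[v,380:432:2]))
E
```

```text
176  88  90  90  88  87  55  15  20  15  19  17  20  14  17  20  14  21  27  21  25 133 153 149 154 157 154 150
179  87  84  87  85  31  18  17  16  20  13  19  18  21  17  21  16  18  24  26  28  20 126 152 152 155 155 152
182  87  86  87  41  19  17  20  18  17  18  13  20  14  17  20  17  17  20  24  31  28  24 133 155 151 152 152
185  84  83  68  16  18  17  25  20  20  24  18  19  19  20  21  17  18  19  16  24  29  28  40 156 151 151 153
188  83  81  16  21  14  51  70  68  69  61  60  61  62  50  43  33  22  25  25  30  30  29  25  84 137 150 150
191  85  43  19  18  21  69  70  69  71  71  69  69  70  70  69  71  71  69  68  69  64  19  17  20  86  88  89
194  85  15  20  19  28  84  84  85  82  81  80  80  78  77  75  70  72  71  70  71  69  33  18  20  67  87  86
197  69  19  21  20  33  85  85  86  85  85  86  85  84  85  86  85  84  84  84  85  85  64  17  19  31  82  80
200  36  20  19  16  38  86  84  84  84  85  84  84  84  86  84  85  85  85  85  84  85  44  19  16  20  80  86
203  27  20  18  15  42  86  86  85  85  85  84  85  86  85  84  84  85  85  84  85  85  32 
[... 3458 characters left out ...]
62  67  69  71  71  76  74  72  66  61  62  65  64  64  63
38  65  62  40  43  51  51  51  50  51  52  54  57  63  67  70  71  71  69  67  61  63  63  63  65  65  64
40  65  54  38  49  51  50  51  52  51  51  52  55  61  63  68  65  65  66  63  63  64  64  64  63  65  66
42  65  37  43  51  52  53  50  51  51  51  52  53  56  59  60  62  59  58  61  64  63  64  64  64  65  65
44  48  36  45  51  52  51  51  51  51  51  51  52  54  56  57  57  57  62  65  66  64  63  63  65  65  64
46  55  36  48  50  50  50  51  50  51  51  51  52  54  54  55  58  64  64  65  66  66  65  65  64  64  64
48  53  36  46  50  50  49  49  51  51  51  51  52  54  55  59  62  64  66  66  63  66  66  65  64  64  64
```

```bash
python3 - <<'E'
from h import *
import pickle
P=pickle.load(open('w4.pkl','rb'))
c=np.array([on(P,*p,54)[:2] for p in [(290,192.5),(339,196),(335,243.5),(287,240.5)]])
print(c.round(1),c.mean(0).round(1))
for i in range(4):
    d=c[(i+1)%4]-c[i];print(np.hypot(*d).round(1),np.degrees(np.arctan2(d[1],d[0])).round(1))
for n,u,v,z in [('ridge',347,213,24),('tip',415.5,28,87),('rib',406,14,65),('ribo',406,10.5,65),('foot edge bottom',0,0,25)]:print(n,on(P,u,v,z).round(1))
E
```

```text
[[ 449.7 -135.7]
 [ 468.7 -174.6]
 [ 429.  -194.5]
 [ 409.2 -154.9]] [ 439.1 -164.9]
43.3 -63.8
44.5 -153.4
44.3 116.5
44.7 25.3
ridge [ 453.9 -194.9   24. ]
tip [ 599.4 -154.    87. ]
rib [ 610.2 -144.9   65. ]
ribo [ 612.  -143.7   65. ]
foot edge bottom [463.4 145.7  25. ]
```

Request:
move_arm(plan="-1 3 0.3 0 0 0 10; -1 3 0.3 0 0 0 10; -1 3 0.3 0 0 0 10; -1 3 0.3 0 0 0 10; -1 3 0.4 0 0 0 10")

```text
t: 12.82
position: [595.5, -152.3, 218.2]
ee_rot: [[0.166, 0.986, 0.001], [0.986, -0.166, 0.0], [0.0, 0.0, -1.0]]
contact_force: [-0.8, 0.2, 0.7]
width: 1.001
grip_force: 0.0
```

Request:
move_arm(plan="-1 0.6 0 0 0 0 10; -1 0 0 0 0 0 10; -1 0 0 0 0 0 10; -1 0 0 0 0 0 10; -1 0 0 0 0 0 9")

```text
t: 13.45
position: [600.5, -152.4, 218.1]
ee_rot: [[-0.635, 0.772, 0.0], [0.772, 0.635, 0.0], [0.0, 0.0, -1.0]]
contact_force: [0.2, -1.1, -0.0]
width: 1.002
grip_force: 0.0
```

Request:
move_arm(plan="-1 0 0 0 0 0 0; -1 0 0 0 0 0 0")

```text
t: 13.7
position: [600.2, -151.3, 218.2]
ee_rot: [[-0.629, 0.777, -0.0], [0.777, 0.629, 0.0], [0.0, 0.0, -1.0]]
contact_force: [0.8, 0.2, 0.1]
width: 0.997
grip_force: 0.0
```

```bash
cat >> h.py <<'E'
def shaft(im,P,X):
    """tip = bright disc near predicted pixel at z=87; print neighbouring bright blobs"""
    g=cv2.medianBlur(cv2.cvtColor(im,cv2.COLOR_RGB2GRAY),3)
    p=pix(P,X).round().astype(int);x0,y0=np.maximum(p-45,0)
    sub=g[y0:p[1]+45,x0:p[0]+45]
    for th in (95,115,130):
        n,l,st,ce=cv2.connectedComponentsWithStats((sub>th).astype(np.uint8))
        for i in range(1,n):
            if 8<st[i,4]<500:
                u,v=ce[i]+[x0,y0];print(th,'area',st[i,4],'px',round(u,1),round(v,1),'z87',on(P,u,v,87)[:2].round(1),'z65',on(P,u,v,65)[:2].round(1))
E
python3 - <<'E'
from h import *
import pickle
s=arm.read_state();print(s['t'],s['position'],s['ee_rot'].round(3).tolist(),s['q'].round(2))
im,P=grab('wrist','w5.png');pickle.dump(P,open('w5.pkl','wb'))
for X in [(600,-150,87),(614,-32,87)]:print(pix(P,X));shaft(im,P,X)
E
```

```text
13.7 [ 600.1901908  -151.33631602  218.15176356] [[-0.629, 0.777, -0.0], [0.777, 0.629, 0.0], [0.0, 0.0, -1.0]] [ 0.69  0.47 -0.71  1.38  0.3   1.4   0.67]
[319.58886261 224.48668391]
95 area 62 px 278.5 265.0 z87 [ 595.4 -199.1] z65 [ 599.2 -208. ]
95 area 52 px 360.9 265.3 z87 [ 649.4 -155.9] z65 [ 657.4 -161.2]
115 area 56 px 278.1 265.1 z87 [ 595.3 -199.3] z65 [ 599.  -208.2]
130 area 52 px 278.1 265.3 z87 [ 595.4 -199.5] z65 [ 599.1 -208.4]
[435.80695347 115.71434548]
95 area 267 px 434.0 115.5 z87 [612.9 -32.8] z65 [618.  -28.2]
95 area 13 px 478.5 159.0 z87 [661.4 -33.7] z65 [670.4 -29.3]
115 area 116 px 432.8 114.5 z87 [611.7 -32.8] z65 [616.7 -28.2]
115 area 46 px 441.2 120.3 z87 [619.4 -31.8] z65 [625.  -27.2]
130 area 105 px 433.0 114.2 z87 [611.7 -32.5] z65 [616.7 -28. ]
130 area 34 px 441.1 120.7 z87 [619.5 -32. ] z65 [625.2 -27.4]
```

```bash
python3 - <<'E'
from h import *
g=cv2.medianBlur(cv2.cvtColor(cv2.imread('pics/w5.png'),6),3)
print('    ',' '.join('%2d'%(x%100) for x in range(296,350,2)))
for v in range(196,250,2): print(v,' '.join('%2d'%min(x,99) for x in g[v,296:350:2]))
E
```

```text
96 98  0  2  4  6  8 10 12 14 16 18 20 22 24 26 28 30 32 34 36 38 40 42 44 46 48
196 43 45 46 46 46 46 45 46 47 45 44 46 45 46 46 45 45 45 46 46 45 45 45 45 45 45 46
198 45 45 45 45 49 46 45 46 46 48 50 53 48 46 44 45 45 44 47 44 44 47 45 45 45 46 46
200 45 44 45 45 46 45 47 48 57 68 71 71 66 62 45 43 45 47 47 43 46 46 44 44 44 43 45
202 45 46 47 46 45 45 46 57 69 72 73 72 70 69 62 45 46 47 44 43 45 46 45 44 45 44 44
204 47 45 45 45 45 46 48 69 71 72 73 72 71 71 68 55 49 46 45 45 45 42 45 45 44 44 46
206 46 44 48 46 46 46 60 69 71 72 70 71 71 70 70 69 68 68 65 55 45 44 43 44 44 44 45
208 46 45 45 45 45 45 60 69 71 72 72 72 71 69 69 69 70 68 69 63 45 45 44 44 43 44 44
210 45 45 44 45 46 46 65 70 71 73 72 72 72 69 71 69 69 69 69 64 45 41 44 44 44 46 43
212 45 47 47 47 43 46 65 70 71 73 72 71 70 71 71 68 68 69 69 66 45 44 44 44 44 44 43
214 47 47 46 46 45 48 69 71 73 74 76 75 71 71 69 69 69 69 69 66 48 45 44 44 44 44 44
216 46 45 46 44 45 51 70 73 73 75 77 77 76 71 70 72 78 80 79 77 60 45 43 43 45 43 45
218 46 46 46 44 45 52 72 74 74 76 79 78 77 74 70 71 82 83 83 81 54 45 47 45 43 43 43
[... 575 characters left out ...]
45 46 46 48 70 77 77
234 80 80 80 80 80 80 80 80 79 78 62 48 46 43 43 45 44 45 44 44 44 45 47 58 77 78 79
236 80 79 79 79 81 81 80 79 79 80 80 66 54 60 43 44 44 45 45 45 46 45 59 76 77 79 79
238 80 79 80 80 81 81 79 80 80 82 78 78 78 78 63 59 46 45 45 46 45 59 78 78 78 79 78
240 80 80 80 79 80 79 79 80 80 79 78 79 79 78 79 78 77 67 63 50 56 76 78 78 78 78 77
242 81 82 82 80 81 79 79 80 80 79 78 79 79 79 80 80 79 79 78 74 77 79 79 78 78 77 77
244 81 82 80 80 80 79 80 81 79 79 79 79 80 79 79 81 79 79 77 77 78 79 78 78 78 77 77
246 81 80 79 80 81 80 78 79 78 79 79 80 80 78 78 78 78 78 78 77 78 78 78 78 78 77 77
248 80 80 79 78 81 80 79 79 79 79 78 77 78 79 79 78 78 78 78 77 79 78 78 78 78 77 78
```

```bash
python3 - <<'E'
from h import *
import pickle
P=pickle.load(open('w5.pkl','rb'))
t=on(P,316.5,226,87);print(t.round(1))
for p in[(331.5,219.5),(335.8,219.5)]:
    r=on(P,*p,65);d=(r-t)[:2];print(r.round(1),np.hypot(*d).round(1),np.degrees(np.arctan2(d[1],d[0])).round(1))
E
```

```text
[ 598.9 -152.6   87. ]
[ 609.3 -144.9   65. ] 12.9 36.3
[ 612.2 -142.6   65. ] 16.7 36.9
```

Request:
move_arm(plan="-1 -3.2 -0.3 0 0 0 -10; -1 -3.2 -0.3 0 0 0 -10; -1 -3.2 -0.3 0 0 0 -10; -1 -3.2 -0.3 0 0 0 -10; -1 -3.2 -0.2 0 0 0 -10")

```text
t: 14.38
position: [439.1, -164.6, 218.5]
ee_rot: [[0.195, 0.981, 0.001], [0.981, -0.195, -0.0], [-0.0, 0.001, -1.0]]
contact_force: [-0.1, 0.6, 0.5]
width: 0.999
grip_force: 0.0
```

Request:
move_arm(plan="-1 0 0 -2 0 0 -10; -1 0 0 -2 0 0 -10; -1 0 0 -2 0 0 -10; -1 0 0 -2 0 0 -10; -1 0 0 -2 0 0 -10")

```text
t: 15.0
position: [440.2, -164.6, 118.0]
ee_rot: [[0.876, 0.481, 0.001], [0.481, -0.876, -0.0], [0.001, 0.001, -1.0]]
contact_force: [0.5, 0.2, 0.1]
width: 1.001
grip_force: 0.0
```

Request:
move_arm(plan="-1 0 0 -2 0 0 -2.5; -1 0 0 0 0 0 0; -1 0 0 0 0 0 0; -1 0 0 0 0 0 0")

```text
t: 15.5
position: [440.7, -164.7, 99.3]
ee_rot: [[0.893, 0.45, 0.002], [0.45, -0.893, -0.001], [0.001, 0.001, -1.0]]
contact_force: [0.6, -0.2, 0.5]
width: 1.0
grip_force: 0.0
```

Request:
move_arm(plan="-1 -0.1 -0.1 -3 0 0 0; -1 0 0 -3 0 0 0; -1 0 0 -1.5 0 0 0; -1 0 0 0 0 0 0; 1 0 0 0 0 0 0")

```text
t: 16.12
position: [439.9, -165.6, 24.3]
ee_rot: [[0.893, 0.45, 0.002], [0.45, -0.893, -0.0], [0.001, 0.001, -1.0]]
contact_force: [-0.5, -0.9, 0.0]
width: 0.82
grip_force: 0.0
```

Request:
move_arm(plan="1 0 0 0 0 0 0; 1 0 0 0 0 0 0; 1 0 0 0 0 0 0; 1 0 0 0 0 0 0; 1 0 0 0 0 0 0")

```text
t: 16.75
position: [439.9, -165.7, 24.4]
ee_rot: [[0.893, 0.45, 0.002], [0.45, -0.893, -0.001], [0.001, 0.002, -1.0]]
contact_force: [-1.6, 0.8, 6.2]
width: 0.51
grip_force: 62.2
```

Request:
move_arm(plan="1 0 0 3 0 0 0; 1 0 0 4 0 0 0; 1 0 0 4 0 0 0; 1 0 0 3 0 0 0; 1 0 0 0 0 0 0")

```text
t: 17.38
position: [440.4, -165.9, 165.7]
ee_rot: [[0.893, 0.45, 0.004], [0.45, -0.893, -0.002], [0.003, 0.004, -1.0]]
contact_force: [1.1, 0.4, -1.5]
width: 0.504
grip_force: 61.6
```

Request:
move_arm(plan="1 3.2 0.3 0 0 0 10; 1 3.2 0.3 0 0 0 10; 1 3.2 0.3 0 0 0 10; 1 3.2 0.3 0 0 0 10; 1 3.1 0.1 0 0 0 10")

```text
t: 18.0
position: [598.4, -151.9, 161.5]
ee_rot: [[0.224, 0.975, -0.002], [0.975, -0.224, 0.001], [0.0, -0.002, -1.0]]
contact_force: [0.4, 0.1, -0.9]
width: 0.505
grip_force: 61.6
```

Request:
move_arm(plan="1 0 0 0 0 0 10; 1 0 0 0 0 0 10; 1 0 0 0 0 0 10; 1 0 0 0 0 0 10; 1 0 0 0 0 0 10")

```text
t: 18.62
position: [597.2, -152.3, 161.6]
ee_rot: [[-0.603, 0.798, -0.002], [0.798, 0.603, 0.001], [0.002, -0.001, -1.0]]
contact_force: [0.1, 0.3, -0.9]
width: 0.503
grip_force: 61.8
```

Request:
move_arm(plan="1 0 0 0 0 0 1.3; 1 0 0 0 0 0 0; 1 0 0 0 0 0 0")

```text
t: 19.0
position: [597.9, -152.4, 163.0]
ee_rot: [[-0.614, 0.789, -0.0], [0.789, 0.614, 0.0], [0.0, -0.0, -1.0]]
contact_force: [-0.7, 0.2, -0.8]
width: 0.504
grip_force: 61.8
```

```bash
python3 - <<'E'
from h import *
import pickle
for i in range(3): s=arm.read_state();im,P=grab('wrist','w6.png');print(s['position'],s['ee_rot'][:2,1])
pickle.dump(P,open('w6.pkl','wb'))
print(pix(P,(598.9,-152.6,87)))
cv2.imwrite('pics/w6c.png',cv2.resize(im[130:330,200:440],None,fx=3,fy=3)[:,:,::-1])
E
```

```text
[ 597.90112523 -152.37095452  162.99762674] [0.78910723 0.61425537]
[ 597.96740494 -152.34365255  163.15723392] [0.78877349 0.61468393]
[ 597.98082094 -152.33707438  163.23069235] [0.78847067 0.61507231]
[319.79914824 250.41077768]
```

View pics/w6c.png

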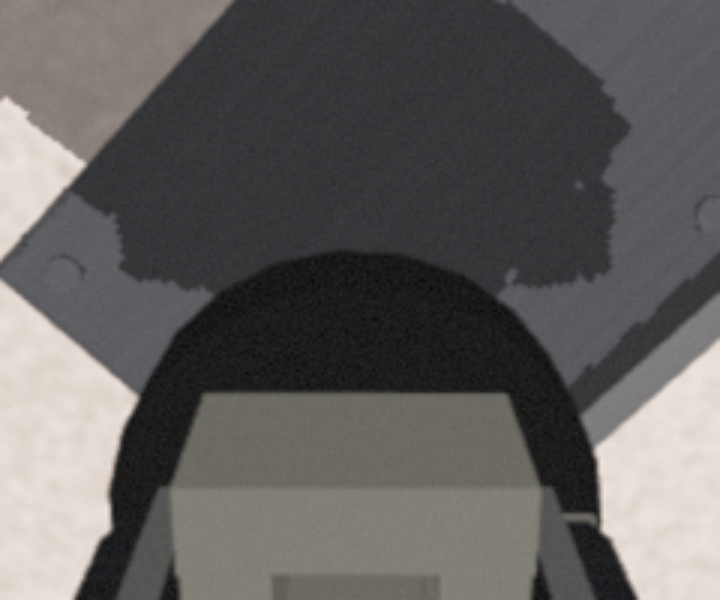

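The roller is held square, with the ridge to the right at about (580,520) of the crop. I check its offset in the hand from the tyre's near rim.

```bash
python3 - <<'E'
from h import *
import pickle
P=pickle.load(open('w6.pkl','rb'));R=arm.read_state()['ee_rot'];T=arm.read_state()['position']
for (u,v,z) in [(318.5,213.5,162.5),(318.5,292,192.5),(257.5,292,192.5),(380,292,192.5)]: print((R.T@(on(P,u,v,z)-T)).round(1))
P=pickle.load(open('w5.pkl','rb'));print(np.round(P['extrinsics'],3).tolist())
E
```

```text
[43.8 -0.4  0.8]
[ 22.7  -0.5 -29.2]
[ 22.7 -22.2 -29.2]
[ 22.6  21.5 -29.2]
[[0.778, 0.597, 0.198, 548.989], [0.629, -0.738, -0.244, -89.089], [0.001, 0.315, -0.949, 360.902], [0.0, 0.0, 0.0, 1.0]]
```

Request:
move_arm(plan="1 0.1 0 -3 0 0 0; 1 0 0 -1.4 0 0 0; 1 0 0 -0.6 0 0 0; 1 0 0 -0.6 0 0 0; 1 0 0 0 0 0 0")

```text
t: 19.77
position: [599.1, -152.4, 107.4]
ee_rot: [[-0.616, 0.788, 0.0], [0.788, 0.616, -0.0], [-0.0, 0.0, -1.0]]
contact_force: [-0.6, 0.0, -2.1]
width: 0.504
grip_force: 61.7
```

Request:
move_arm(plan="1 0 0 -0.6 0 0 0; 1 0 0 -0.6 0 0 0; 1 0 0 0 0 0 0")

```text
t: 20.15
position: [598.6, -152.4, 94.6]
ee_rot: [[-0.616, 0.788, -0.001], [0.788, 0.616, 0.0], [0.001, -0.001, -1.0]]
contact_force: [0.1, 0.1, -1.8]
width: 0.501
grip_force: 61.7
```

Request:
move_arm(plan="1 0 0 -0.5 0 0 0; 1 0 0 -0.5 0 0 0; 1 0 0 0 0 0 0")

```text
t: 20.52
position: [598.8, -152.5, 84.7]
ee_rot: [[-0.616, 0.788, -0.001], [0.788, 0.616, 0.0], [0.001, -0.001, -1.0]]
contact_force: [0.5, -0.7, -2.0]
width: 0.503
grip_force: 61.7
```

Request:
move_arm(plan="1 0 0 -1 0 0 0; 1 0 0 -1 0 0 0; 1 0 0 -1 0 0 0; 1 0 0 -0.4 0 0 0; 1 0 0 0 0 0 0")

```text
t: 21.15
position: [598.8, -152.5, 50.8]
ee_rot: [[-0.616, 0.788, -0.001], [0.788, 0.616, 0.0], [0.001, -0.001, -1.0]]
contact_force: [-0.2, -0.7, -1.2]
width: 0.504
grip_force: 61.7
```

Request:
move_arm(plan="-1 0 0 0 0 0 0; -1 0 0 0 0 0 0; -1 0 0 0 0 0 0; -1 0 0 0 0 0 0; -1 0 0 0 0 0 0")

```text
t: 21.78
position: [599.0, -152.4, 51.4]
ee_rot: [[-0.616, 0.788, 0.0], [0.788, 0.616, -0.0], [-0.0, -0.0, -1.0]]
contact_force: [1.0, 0.8, -0.5]
width: 1.0
grip_force: 0.0
```

Request:
move_arm(plan="-1 0 0 5 0 0 0; -1 0 0 5 0 0 0; -1 0.3 4 4.8 0 0 -5; -1 0.4 4 2 0 0 -5; -1 0.6 4 0 0 0 -6")

```text
t: 22.4
position: [613.0, -31.0, 221.9]
ee_rot: [[-0.372, 0.928, 0.004], [0.928, 0.372, -0.0], [-0.002, 0.004, -1.0]]
contact_force: [-0.4, 0.4, -1.3]
width: 1.003
grip_force: 0.0
```

Request:
move_arm(plan="-1 0 0 0 0 0 0; -1 0 0 0 0 0 0; -1 0 0 0 0 0 0")

```text
t: 22.78
position: [611.9, -34.2, 218.8]
ee_rot: [[-0.373, 0.928, -0.001], [0.928, 0.373, -0.001], [-0.0, -0.001, -1.0]]
contact_force: [0.1, -0.9, -0.1]
width: 1.004
grip_force: 0.0
```

```bash
python3 - <<'E'
from h import *
import pickle
s=arm.read_state();print(s['t'],s['position'],s['ee_rot'][:2,1])
im,P=grab('wrist','w7.png');pickle.dump(P,open('w7.pkl','wb'))
for X in [(612,-33,87),(624.5,87,87)]:print(pix(P,X));shaft(im,P,X)
g=cv2.medianBlur(cv2.cvtColor(im,cv2.COLOR_RGB2GRAY),3)
u,v=pix(P,(612,-33,87)).round().astype(int)
print('    ',' '.join('%2d'%(x%100) for x in range(u-20,u+32,2)))
for y in range(v-30,v+16,2): print(y,' '.join('%2d'%min(x,99) for x in g[y,u-20:u+32:2]))
E
```

```text
22.775 [611.88005573 -34.22377675 218.79193719] [0.92769167 0.37334601]
[319.49135004 224.12588263]
[398.73294594  80.37251707]
95 area 243 px 398.0 81.0 z87 [624.2  86.4] z65 [627.7  90.1]
95 area 114 px 403.6 96.4 z87 [632.5  78.7] z65 [636.6  81.8]
115 area 137 px 398.9 80.9 z87 [624.7  86.7] z65 [628.2  90.5]
115 area 99 px 403.6 96.5 z87 [632.5  78.7] z65 [636.6  81.8]
130 area 122 px 398.7 81.0 z87 [624.7  86.6] z65 [628.1  90.3]
130 area 94 px 403.6 96.5 z87 [632.5  78.7] z65 [636.6  81.8]
     99  1  3  5  7  9 11 13 15 17 19 21 23 25 27 29 31 33 35 37 39 41 43 45 47 49
194 47 48 48 47 48 48 47 47 47 47 46 47 49 48 48 48 48 46 46 49 48 48 49 47 47 49
196 47 49 49 49 48 48 48 49 48 48 49 48 49 49 49 47 47 47 48 48 48 48 48 46 46 49
198 48 48 49 49 48 48 48 49 62 71 74 69 66 49 48 47 48 46 48 48 50 49 48 48 49 49
200 48 48 48 48 49 48 49 63 74 75 76 74 73 67 50 46 47 47 46 47 48 48 47 47 48 45
202 46 49 48 46 47 49 62 74 75 74 75 74 73 72 70 66 67 67 59 49 49 47 47 50 48 46
204 47 49 48 47 47 50 69 73 75 75 74 75 74 74 73 72 72 72 68 49 47 47 48 50 48 47
206 48 47 47 49 49 50 6
[... 670 characters left out ...]
88 86 79 73 68 54 51 52 48 47 47 47 46 47 47
224 48 48 48 48 51 55 73 77 89 92 91 88 87 75 72 61 48 47 47 47 47 48 45 46 48 47
226 75 62 51 64 55 54 64 73 81 91 92 91 85 74 67 53 48 49 48 48 48 46 47 48 48 47
228 80 79 78 80 80 75 66 72 70 75 83 80 72 70 66 50 47 49 49 47 47 46 47 48 48 57
230 80 81 81 80 80 80 77 76 74 71 71 73 73 74 76 77 72 72 74 64 71 70 70 74 73 78
232 79 80 81 80 81 80 78 78 81 77 77 79 80 78 79 80 80 79 79 78 76 77 77 77 77 79
234 79 79 81 81 81 80 77 79 81 78 80 80 79 79 82 80 78 79 79 78 77 78 77 77 79 80
236 79 81 80 80 81 79 79 80 79 78 80 79 79 79 80 79 78 79 78 78 78 80 78 77 79 80
238 81 81 79 81 79 78 79 79 79 82 79 79 79 80 79 78 79 79 78 78 78 78 77 79 79 78
```

```bash
python3 - <<'E'
from h import *
import pickle
P=pickle.load(open('w7.pkl','rb'))
t=on(P,318.3,224,87);print(t.round(1))
r=on(P,333.7,216.5,65);d=(r-t)[:2];print(r.round(1),np.hypot(*d).round(1),np.degrees(np.arctan2(d[1],d[0])).round(1))
# rollers now, top view
im,Q=grab('top','t3.png')
for X in [(438,12,54),(449,154,54)]:
    u,v=pix(Q,X).round().astype(int);m=((im[v-20:v+20,u-20:u+20].min(2)>120)).astype(np.uint8)
    hsv=cv2.cvtColor(im[v-20:v+20,u-20:u+20],cv2.COLOR_RGB2GRAY)
    b=(hsv<45).astype(np.uint8);p=np.argwhere(b)[:,::-1].astype(np.float32)
    (c,rad)=cv2.minEnclosingCircle(p);print(X,u,v,'tyre',on(Q,c[0]+u-20,c[1]+v-20,20).round(1),rad)
E
```

```text
[611.1 -33.3  87. ]
[623.3 -27.9  65. ] 13.4 23.7
(438, 12, 54) 334 280 tyre [435.9  12.2  20. ] 13.563732147216797
(449, 154, 54) 281 281 tyre [441.6 150.7  20. ] 13.180987358093262
```

Request:
move_arm(plan="-1 -3.5 0.9 0 0 0 -10; -1 -3.5 0.9 0 0 0 -10; -1 -3.5 0.9 0 0 0 -10; -1 -3.5 0.9 0 0 0 -10; -1 -3.5 0.9 0 0 0 -10")

```text
t: 23.5
position: [435.9, 12.3, 219.2]
ee_rot: [[0.475, 0.88, 0.0], [0.88, -0.475, 0.0], [0.0, 0.0, -1.0]]
contact_force: [0.2, 0.7, 0.1]
width: 1.002
grip_force: 0.0
```

Request:
move_arm(plan="-1 0 0 0 0 0 -10; -1 0 0 0 0 0 -10; -1 0 0 0 0 0 -10; -1 0 0 0 0 0 -7; -1 0 0 0 0 0 0")

```text
t: 24.12
position: [437.0, 12.1, 219.3]
ee_rot: [[0.906, 0.423, 0.0], [0.423, -0.906, -0.0], [0.0, 0.0, -1.0]]
contact_force: [-0.0, 0.4, 0.3]
width: 1.005
grip_force: 0.0
```

Request:
move_arm(plan="-1 0 0 0 0 0 0; -1 0 0 0 0 0 0")

```text
t: 24.38
position: [437.0, 12.5, 219.2]
ee_rot: [[0.905, 0.424, 0.0], [0.424, -0.905, 0.0], [0.0, -0.0, -1.0]]
contact_force: [0.2, -0.8, 0.2]
width: 0.999
grip_force: 0.0
```

```bash
python3 - <<'E'
from h import *
import pickle
s=arm.read_state();print(s['t'],s['position'],s['ee_rot'][:2,1])
im,P=grab('wrist','w8.png');pickle.dump(P,open('w8.pkl','wb'))
g=cv2.medianBlur(cv2.cvtColor(im,cv2.COLOR_RGB2GRAY),3)
print(pix(P,(437,12,54)))
print('    ',' '.join('%3d'%(x) for x in range(270,366,4)))
for y in range(170,266,3): print(y,' '.join('%3d'%x for x in g[y,270:366:4]))
E
```

```text
24.375 [437.03285059  12.4644102  219.2495956 ] [ 0.42437268 -0.90548762]
[318.14995843 215.1293483 ]
     270 274 278 282 286 290 294 298 302 306 310 314 318 322 326 330 334 338 342 346 350 354 358 362
170  90  86  86  87  84  88  88  86  83  83  55  30  35  48  68  84 114 153 155 154 150 157 155 155
173  89  84  86  87  88  86  88  86  47  14  16  20  16  14  18  18  55  87 145 151 153 156 153 153
176  88  85  87  87  88  89  87  25  13  16  23  15  12  18  20  16  17  31 104 151 153 157 147 150
179  88  85  87  85  86  90  31  15  18  19  19  19  21  20  22  19  21  19  44 150 152 153 154 152
182  87  88  85  85  87  52  16  20  16  18  17  21  19  14  20  19  17  19  16 111 149 147 155 150
185  86  88  83  87  85  16  19  17  20  20  16  13  18  15  17  18  16  16  18  27 147 149 153 153
188  88  88  84  84  59  17  20  64  56  50  47  41  37  30  25  23  17  25  17  25  89 152 152 156
191  87  86  83  84  21  21  40  70  72  70  72  71  72  71  71  72  71  70  54  22  32 134 104 156
194  87  86  87  77  17  17  62  81  78  75  77  74  73  72  72  73  73  72  69  17  27  82  87  
[... 1602 characters left out ...]

245  87  88  86  88  85  87  88  87  85  79  50  18  22  32  85 139 155 149 152 150 155 152 154 155
248  88  89  86  89  81  87  86  87  85  88  86  85  83 149 154 152 158 149 148 149 151 154 152 156
251  90  90  88  89  86  85  85  87  87  86  87  88 143 153 154 155 157 150 150 149 146 153 152 151
254  91  89  87  86  86  86  85  87  89  86  86  89 155 156 151 152 148 149 153 152 152 149 153 149
257  85  85  86  87  84  85  88  87  89  87  84 113 156 151 149 153 148 153 152 151 153 153 152 155
260  85  87  87  89  87  86  88  88  88  86  86 147 150 149 150 153 151 151 153 150 158 155 152 153
263  86  87  87  85  86  85  85  86  86  84  85 154 148 155 153 150 148 151 156 154 160 157 152 152
```

```bash
python3 - <<'E'
from h import *
import pickle
P=pickle.load(open('w8.pkl','rb'))
c=np.array([on(P,*p,54)[:2] for p in [(295.3,193),(344,195.8),(340.5,243.5),(292.5,241)]])
print(c.mean(0).round(1))
for i in range(4):
    d=c[(i+1)%4]-c[i];print(np.hypot(*d).round(1),np.degrees(np.arctan2(d[1],d[0])).round(1))
r=on(P,350,212,24)[:2]-c.mean(0);print(np.degrees(np.arctan2(r[1],r[0])))
s=arm.read_state();print(s['position'])
E
```

```text
[433.8  10.6]
43.1 -68.2
44.7 -157.7
44.3 111.9
44.8 20.6
-67.07369037883657
[437.00813394  12.49507818 219.23231679]
```

Request:
move_arm(plan="-1 -0.3 -0.2 -4 0 0 -3; -1 0 0 -5 0 0 0; -1 0 0 -4 0 0 0; -1 0 0 0 0 0 0; -1 0 0 0 0 0 0")

```text
t: 25.05
position: [435.0, 10.8, 90.6]
ee_rot: [[0.927, 0.376, 0.001], [0.376, -0.927, 0.0], [0.001, 0.0, -1.0]]
contact_force: [0.1, 0.6, 0.4]
width: 1.004
grip_force: 0.0
```

Request:
move_arm(plan="-1 0 0 -3 0 0 0; -1 0 0 -2 0 0 0; -1 0 0 -1.5 0 0 0; -1 0 0 0 0 0 0; -1 0 0 0 0 0 0")

```text
t: 25.68
position: [434.9, 10.6, 25.3]
ee_rot: [[0.927, 0.375, 0.002], [0.375, -0.927, -0.0], [0.001, 0.001, -1.0]]
contact_force: [-0.1, -0.8, 0.6]
width: 1.003
grip_force: 0.0
```

Request:
move_arm(plan="1 0 0 0 0 0 0; 1 0 0 0 0 0 0; 1 0 0 0 0 0 0; 1 0 0 0 0 0 0; 1 0 0 0 0 0 0")

```text
t: 26.3
position: [434.5, 10.5, 24.9]
ee_rot: [[0.927, 0.375, 0.001], [0.375, -0.927, -0.0], [0.001, 0.001, -1.0]]
contact_force: [-2.2, -0.3, 7.1]
width: 0.504
grip_force: 61.4
```

Request:
move_arm(plan="1 0 0 3 0 0 0; 1 0 0 4 0 0 0; 1 0 0 4 0 0 0; 1 0 0 3 0 0 0; 1 0 0 0 0 0 0")

```text
t: 26.92
position: [435.4, 10.5, 166.3]
ee_rot: [[0.927, 0.375, 0.004], [0.375, -0.927, -0.001], [0.004, 0.003, -1.0]]
contact_force: [0.3, -0.5, -0.8]
width: 0.507
grip_force: 61.1
```

Request:
move_arm(plan="1 3.5 -0.9 0 0 0 10; 1 3.5 -0.9 0 0 0 10; 1 3.5 -0.9 0 0 0 10; 1 3.5 -0.9 0 0 0 10; 1 3.6 -0.8 0 0 0 10")

```text
t: 27.55
position: [610.4, -33.9, 162.2]
ee_rot: [[0.303, 0.953, -0.002], [0.953, -0.303, 0.0], [-0.001, -0.002, -1.0]]
contact_force: [0.7, 0.0, -0.6]
width: 0.502
grip_force: 60.9
```

Request:
move_arm(plan="1 0 0 0 0 0 10; 1 0 0 0 0 0 10; 1 0 0 0 0 0 10; 1 0 0 0 0 0 10; 1 0 0 0 0 0 0.5")

```text
t: 28.18
position: [609.4, -33.4, 162.5]
ee_rot: [[-0.383, 0.924, -0.002], [0.924, 0.383, 0.001], [0.002, -0.002, -1.0]]
contact_force: [-0.6, 0.2, -0.5]
width: 0.504
grip_force: 61.1
```

Request:
move_arm(plan="1 0 0 0 0 0 0; 1 0 0 0 0 0 0; 1 0 0 0 0 0 0")

```text
t: 28.55
position: [610.0, -33.4, 164.3]
ee_rot: [[-0.382, 0.924, 0.0], [0.924, 0.382, -0.0], [-0.0, -0.0, -1.0]]
contact_force: [-0.6, -0.4, -1.3]
width: 0.505
grip_force: 61.1
```

```bash
python3 - <<'E'
from h import *
s=arm.read_state();im,P=grab('wrist','w9.png');print(s['position'],s['ee_rot'][:2,1])
R,T=s['ee_rot'],s['position']
g=cv2.medianBlur(cv2.cvtColor(im,cv2.COLOR_RGB2GRAY),3)
print('col318',[(y,int(g[y,318])) for y in range(200,306,3)])
print('row290 lo',g[297,225:275:2]);print('hi',g[297,365:410:2])
for v in (213,290,292,294): print(v,(R.T@(on(P,318.5,v,T[2]+29.5)-T)).round(1),(R.T@(on(P,318.5,v,T[2]-24)-T)).round(1))
E
```

```text
[610.02360647 -33.3734901  164.25115918] [0.92409137 0.3821716 ]
col318 [(200, 57), (203, 58), (206, 57), (209, 57), (212, 62), (215, 39), (218, 22), (221, 29), (224, 25), (227, 29), (230, 29), (233, 26), (236, 29), (239, 27), (242, 29), (245, 28), (248, 30), (251, 29), (254, 27), (257, 29), (260, 31), (263, 108), (266, 110), (269, 109), (272, 110), (275, 109), (278, 110), (281, 109), (284, 111), (287, 111), (290, 109), (293, 117), (296, 133), (299, 131), (302, 131), (305, 132)]
row290 lo [ 95  95  94  94  95  93  38  30  29  30  30  30  34  76  87  93 131 131
 131 132 130 131 131 132 131]
hi [131 132 131 132 131 131 132 100  88  89  75  30  29  27  30  30  29 114
 227 227 227 228 227]
213 [ 51.6  -0.4 -29.5] [37.9 -0.3 24. ]
290 [ 23.4  -0.4 -29.5] [-3.6 -0.3 24. ]
292 [ 22.6  -0.4 -29.5] [-4.7 -0.3 24. ]
294 [ 21.8  -0.4 -29.5] [-5.9 -0.3 24. ]
```

Request:
move_arm(plan="1 0.1 0 -3 0 0 0; 1 0 0 -1.5 0 0 0; 1 0 0 -0.6 0 0 0; 1 0 0 -0.6 0 0 0; 1 0 0 0 0 0 0")

```text
t: 29.22
position: [611.1, -33.5, 107.3]
ee_rot: [[-0.383, 0.924, -0.0], [0.924, 0.383, 0.0], [0.0, 0.0, -1.0]]
contact_force: [0.8, 0.3, -0.5]
width: 0.508
grip_force: 61.3
```

Request:
move_arm(plan="1 0 0 -0.6 0 0 0; 1 0 0 -0.6 0 0 0; 1 0 0 0 0 0 0")

```text
t: 29.6
position: [610.6, -33.5, 94.6]
ee_rot: [[-0.383, 0.924, -0.001], [0.924, 0.383, 0.0], [0.0, -0.001, -1.0]]
contact_force: [0.2, -0.1, -1.6]
width: 0.504
grip_force: 61.3
```

Request:
move_arm(plan="1 0 0 -0.5 0 0 0; 1 0 0 -0.5 0 0 0; 1 0 0 0 0 0 0")

```text
t: 29.98
position: [611.0, -33.4, 84.8]
ee_rot: [[-0.383, 0.924, -0.0], [0.924, 0.383, 0.0], [0.0, -0.0, -1.0]]
contact_force: [0.5, 0.1, -1.8]
width: 0.503
grip_force: 61.3
```

Request:
move_arm(plan="1 0 0 -1 0 0 0; 1 0 0 -1 0 0 0; 1 0 0 -1 0 0 0; 1 0 0 -0.4 0 0 0; 1 0 0 0 0 0 0")

```text
t: 30.6
position: [611.0, -33.2, 50.8]
ee_rot: [[-0.383, 0.924, -0.0], [0.924, 0.383, 0.0], [0.001, -0.0, -1.0]]
contact_force: [3.2, -0.1, -3.1]
width: 0.506
grip_force: 61.2
```

Request:
move_arm(plan="-1 0 0 0 0 0 0; -1 0 0 0 0 0 0; -1 0 0 0 0 0 0; -1 0 0 0 0 0 0; -1 0 0 0 0 0 0")

```text
t: 31.22
position: [611.0, -33.5, 51.3]
ee_rot: [[-0.383, 0.924, -0.0], [0.924, 0.383, -0.0], [-0.0, -0.0, -1.0]]
contact_force: [0.3, 0.1, -0.9]
width: 0.998
grip_force: 0.0
```

Request:
move_arm(plan="-1 0 0 5 0 0 0; -1 0 0 5 0 0 0; -1 0.4 4 4.8 0 0 -10; -1 0.4 4 2 0 0 -10; -1 0.6 4 0 0 0 -10")

```text
t: 31.85
position: [626.0, 88.1, 221.9]
ee_rot: [[0.136, 0.991, 0.004], [0.991, -0.136, 0.001], [0.001, 0.004, -1.0]]
contact_force: [0.0, -1.0, -1.1]
width: 1.002
grip_force: 0.0
```

Request:
move_arm(plan="-1 0 0 0 0 0 -10; -1 0 0 0 0 0 -4; -1 0 0 0 0 0 0; -1 0 0 0 0 0 0")

```text
t: 32.35
position: [625.0, 86.4, 219.1]
ee_rot: [[0.365, 0.931, -0.0], [0.931, -0.365, 0.0], [0.0, -0.0, -1.0]]
contact_force: [0.8, -0.1, -0.6]
width: 1.0
grip_force: 0.0
```

```bash
python3 - <<'E'
from h import *
import pickle
s=arm.read_state();print(s['t'],s['position'],s['ee_rot'][:2,1])
im,P=grab('wrist','w10.png');pickle.dump(P,open('w10.pkl','wb'))
X=(624.5,86.6,87);shaft(im,P,X)
g=cv2.medianBlur(cv2.cvtColor(im,cv2.COLOR_RGB2GRAY),3)
u,v=pix(P,X).round().astype(int)
print('    ',' '.join('%2d'%(x%100) for x in range(u-20,u+32,2)))
for y in range(v-30,v+16,2): print(y,' '.join('%2d'%min(x,99) for x in g[y,u-20:u+32:2]))
im,Q=grab('top','t4.png')
X=(447,153,54);u,v=pix(Q,X).round().astype(int);a=cv2.cvtColor(im,cv2.COLOR_RGB2GRAY)[v-20:v+20,u-20:u+20]
c,rad=cv2.minEnclosingCircle(np.argwhere(a<45)[:,::-1].astype(np.float32));print('tyre',on(Q,c[0]+u-20,c[1]+v-20,20).round(1),rad)
E
```

```text
32.35 [624.97211581  86.36270972 219.11579336] [ 0.93113826 -0.36466631]
     98  0  2  4  6  8 10 12 14 16 18 20 22 24 26 28 30 32 34 36 38 40 42 44 46 48
195 50 47 50 48 51 48 48 48 47 49 48 49 47 49 49 49 47 48 50 50 48 48 48 50 48 48
197 47 45 49 48 48 48 49 47 47 51 49 49 49 47 49 49 47 49 50 49 49 49 48 48 49 49
199 48 49 49 49 47 47 48 51 63 72 71 67 60 45 47 49 48 48 49 49 50 48 49 50 50 48
201 47 49 48 49 48 48 50 67 72 74 74 74 73 65 48 47 49 50 50 50 50 49 49 50 49 49
203 49 49 50 49 49 50 62 73 73 75 75 75 74 73 62 61 58 57 53 51 50 48 47 49 49 50
205 49 49 50 47 48 49 69 73 76 77 75 74 73 73 69 72 72 71 67 51 48 49 47 48 47 49
207 47 49 50 48 48 53 71 73 75 77 75 75 72 73 72 71 71 72 70 51 46 49 49 48 48 49
209 47 48 49 49 48 57 72 75 77 76 75 75 74 72 72 72 72 71 70 54 48 48 50 50 47 49
211 47 49 49 49 47 59 72 75 76 76 75 74 74 73 72 72 72 71 69 59 51 50 51 50 49 49
213 46 48 46 48 48 61 73 76 76 78 76 75 74 73 73 74 74 74 75 68 52 53 56 49 50 74
215 48 48 48 49 50 62 73 74 78 80 81 79 76 73 74 82 85 84 84 74 61 80 84 80 82 85
217 47 47 47 50 50 66 73 75 79 82 82 82 80
[... 285 characters left out ...]

225 47 49 47 47 49 66 72 79 92 91 89 89 86 72 68 62 73 82 86 85 83 83 85 85 83 82
227 49 48 47 47 48 56 71 73 87 92 91 90 83 72 70 72 81 82 85 85 83 82 85 84 84 81
229 49 47 47 47 47 49 55 70 73 86 88 82 74 71 71 83 83 82 85 84 83 84 83 83 84 83
231 49 48 47 48 49 48 49 54 66 67 68 68 60 73 83 84 83 82 83 84 82 84 84 84 86 83
233 47 48 48 48 48 49 48 48 50 52 55 57 72 81 83 86 83 82 83 85 83 84 83 83 85 83
235 47 46 49 48 48 48 48 49 48 48 52 78 82 82 82 85 84 81 81 85 84 84 84 83 83 83
237 48 48 48 46 45 47 48 48 48 52 80 82 82 82 83 85 83 81 83 84 84 85 83 83 83 84
239 48 47 47 49 49 47 47 48 52 79 83 83 82 82 82 83 83 83 81 84 85 84 83 83 83 84
tyre [441.6 151.   20. ] 13.187644958496094
```

```bash
python3 - <<'E'
from h import *
import pickle
P=pickle.load(open('w10.pkl','rb'))
t=on(P,317.2,225.3,87);print(t.round(1))
r=on(P,332.5,218.2,65);d=(r-t)[:2];print(r.round(1),np.hypot(*d).round(1),np.degrees(np.arctan2(d[1],d[0])).round(1))
E
```

```text
[624.1  86.5  87. ]
[636.5  81.7  65. ] 13.3 -21.4
```

Request:
move_arm(plan="-1 -3.7 1.3 0 0 0 8; -1 -3.7 1.3 0 0 0 8; -1 -3.7 1.3 0 0 0 8; -1 -3.7 1.3 0 0 0 8; -1 -3.6 1.2 0 0 0 0")

```text
t: 33.08
position: [439.8, 151.0, 219.0]
ee_rot: [[-0.186, 0.983, -0.0], [0.983, 0.186, -0.0], [0.0, -0.0, -1.0]]
contact_force: [1.3, -0.8, 0.3]
width: 1.0
grip_force: 0.0
```

Request:
move_arm(plan="-1 0 0 0 0 0 0; -1 0 0 0 0 0 0; -1 0 0 0 0 0 0")

```text
t: 33.45
position: [441.8, 150.0, 219.2]
ee_rot: [[-0.182, 0.983, -0.0], [0.983, 0.182, 0.001], [0.001, -0.0, -1.0]]
contact_force: [0.1, 0.1, -0.3]
width: 1.002
grip_force: 0.0
```

```bash
python3 - <<'E'
from h import *
import pickle
s=arm.read_state();print(s['t'],s['position'],s['ee_rot'][:2,1])
im,P=grab('wrist','w11.png');pickle.dump(P,open('w11.pkl','wb'))
g=cv2.medianBlur(cv2.cvtColor(im,cv2.COLOR_RGB2GRAY),3)
print(pix(P,(441,150,54)))
print('    ',' '.join('%3d'%(x) for x in range(266,370,4)))
for y in range(170,266,3): print(y,' '.join('%3d'%x for x in g[y,266:370:4]))
E
```

```text
33.45 [441.79832916 149.95847154 219.15386367] [0.98337705 0.18157527]
[317.61167928 214.86788426]
     266 270 274 278 282 286 290 294 298 302 306 310 314 318 322 326 330 334 338 342 346 350 354 358 362 366
170  98  94  95  96  97  98  98 101  87  19  19  20  22  19  18  22  18  59  96  97  97  97  97 176 166 166
173 100  94  97  97  96  99  99  69  21  20  22  19  19  20  25  17  19  20  43  94  95  94  96 176 148 115
176  96  95  99  97  96  94  90  19  20  18  17  22  23  20  21  20  19  21  22  53  96  95  94  98  95  92
179  97  97  99  96  95  94  26  17  19  21  21  17  19  19  20  21  19  17  20  20  86  96  93  96  92  92
182  98  97  95  96  94  66  21  22  20  19  20  17  22  22  20  22  20  22  21  18  29 100  97  95  94  96
185  98  99  97  96  96  27  18  25  31  35  37  46  60  70  71  74  73  77  65  19  16  88  94  94  94  96
188  97  99 100  99  92  22  21  79  81  81  79  80  80  80  79  79  79  80  80  26  19  50  91  94  94  98
191  95  98 100  99  49  17  31  80  80  84  87  86  91  90  94  94  95  96  96  27  21  23  92  94  96  97
194  94  96  97  98  24  20 
[... 1863 characters left out ...]
 167 174 175 171 168 164 169 169 164 162 165 166 164
248 172 175 176 172 180 182 173 168 177 178 175 175 170 168 171 173 172 173 158 170 172 170 175 174 171 167
251 175 175 175 176 183 183 174 172 174 175 174 176 171 170 171 174 175 173 166 173 175 171 173 172 174 172
254 178 172 178 175 179 176 172 174 170 175 175 176 172 171 174 172 175 170 171 171 177 174 167 174 173 174
257 176 170 185 178 177 176 178 174 171 173 170 171 170 171 167 170 173 175 171 164 172 171 171 173 175 171
260 173 169 179 175 175 172 177 175 171 178 174 173 172 171 165 166 170 171 166 165 170 169 174 167 168 165
263 179 171 176 173 174 171 175 173 172 175 177 175 176 166 172 174 171 172 168 171 171 167 174 163 168 171
```

```bash
python3 - <<'E'
from h import *
import pickle
P=pickle.load(open('w11.pkl','rb'))
c=np.array([on(P,*p,54)[:2] for p in [(291,192.7),(340.2,189.2),(342.5,236.3),(294,239.3)]])
print(c.mean(0).round(1))
for i in range(4):
    d=c[(i+1)%4]-c[i];print(np.hypot(*d).round(1),np.degrees(np.arctan2(d[1],d[0])).round(1))
r=on(P,348,206.5,24)[:2]-c.mean(0);print(np.degrees(np.arctan2(r[1],r[0])))
s=arm.read_state();print(s['position'])
E
```

```text
[440.4 149.9]
43.4 14.6
43.6 -75.6
44.6 -165.8
43.3 102.7
11.69390915043565
[441.68550792 150.09567107 219.08208121]
```

Request:
move_arm(plan="-1 -0.1 0 -4 0 0 3.5; -1 0 0 -5 0 0 0; -1 0 0 -4 0 0 0; -1 0 0 0 0 0 0; -1 0 0 0 0 0 0")

```text
t: 34.12
position: [440.9, 151.2, 90.5]
ee_rot: [[-0.243, 0.97, 0.001], [0.97, 0.243, 0.001], [0.001, 0.001, -1.0]]
contact_force: [-0.3, 0.8, 0.4]
width: 1.002
grip_force: 0.0
```

Request:
move_arm(plan="-1 0 0 -3 0 0 0; -1 0 0 -2 0 0 0; -1 0 0 -1.5 0 0 0; -1 0 0 0 0 0 0; -1 0 0 0 0 0 0")

```text
t: 34.75
position: [440.4, 150.8, 24.8]
ee_rot: [[-0.243, 0.97, 0.001], [0.97, 0.243, 0.0], [0.0, 0.001, -1.0]]
contact_force: [0.0, -0.3, 0.4]
width: 1.002
grip_force: 0.0
```

Request:
move_arm(plan="1 0 0 0 0 0 0; 1 0 0 0 0 0 0; 1 0 0 0 0 0 0; 1 0 0 0 0 0 0; 1 0 0 0 0 0 0")

```text
t: 35.38
position: [440.5, 150.6, 24.8]
ee_rot: [[-0.242, 0.97, 0.001], [0.97, 0.242, 0.0], [-0.0, 0.001, -1.0]]
contact_force: [-0.1, -1.7, 5.4]
width: 0.508
grip_force: 61.6
```

Request:
move_arm(plan="1 0 0 3 0 0 0; 1 0 0 4 0 0 0; 1 0 0 4 0 0 0; 1 0 0 3 0 0 0; 1 0 0 0 0 0 0")

```text
t: 36.0
position: [441.1, 150.9, 165.9]
ee_rot: [[-0.242, 0.97, 0.004], [0.97, 0.242, -0.0], [-0.001, 0.004, -1.0]]
contact_force: [0.8, -0.0, -1.7]
width: 0.506
grip_force: 61.7
```

Request:
move_arm(plan="1 3.7 -1.3 0 0 0 -9; 1 3.7 -1.3 0 0 0 -9; 1 3.7 -1.3 0 0 0 -9; 1 3.7 -1.3 0 0 0 -8.5; 1 3.6 -1.3 0 0 0 0")

```text
t: 36.62
position: [624.3, 84.9, 161.7]
ee_rot: [[0.368, 0.93, -0.003], [0.93, -0.368, -0.001], [-0.002, -0.002, -1.0]]
contact_force: [0.4, 0.7, -1.8]
width: 0.509
grip_force: 61.5
```

Request:
move_arm(plan="1 0 0 0 0 0 0; 1 0 0 0 0 0 0; 1 0 0 0 0 0 0; 1 0 0 0 0 0 0")

```text
t: 37.12
position: [623.5, 85.9, 164.3]
ee_rot: [[0.365, 0.931, 0.0], [0.931, -0.365, -0.0], [-0.0, 0.0, -1.0]]
contact_force: [-0.7, 0.4, -0.9]
width: 0.505
grip_force: 61.9
```

```bash
python3 - <<'E'
from h import *
s=arm.read_state();im,P=grab('wrist','w12.png');print(s['position'],s['ee_rot'][:2,1],np.degrees(np.arctan2(s['ee_rot'][1,1],s['ee_rot'][0,1])))
R,T=s['ee_rot'],s['position']
g=cv2.medianBlur(cv2.cvtColor(im,cv2.COLOR_RGB2GRAY),3)
print('col318',[(y,int(g[y,318])) for y in range(204,306,3)])
for v in (213,216,290,292,294): print(v,(R.T@(on(P,318.5,v,T[2]+29.5)-T)).round(1),(R.T@(on(P,318.5,v,T[2]-24)-T)).round(1))
E
```

```text
[623.49686121  85.86539873 164.27173781] [ 0.93091867 -0.36522651] -21.421523399704448
col318 [(204, 52), (207, 52), (210, 53), (213, 77), (216, 31), (219, 17), (222, 25), (225, 22), (228, 25), (231, 28), (234, 26), (237, 27), (240, 22), (243, 26), (246, 23), (249, 25), (252, 24), (255, 24), (258, 28), (261, 26), (264, 95), (267, 95), (270, 96), (273, 95), (276, 96), (279, 95), (282, 96), (285, 96), (288, 96), (291, 95), (294, 98), (297, 115), (300, 114), (303, 115)]
213 [ 51.3   0.  -29.5] [37.6  0.1 24. ]
216 [ 50.3   0.  -29.5] [36.1  0.1 24. ]
290 [ 23.2   0.  -29.5] [-3.8  0.1 24. ]
292 [ 22.4   0.  -29.5] [-5.   0.1 24. ]
294 [ 21.6   0.  -29.5] [-6.1  0.1 24. ]
```

Request:
move_arm(plan="1 0.1 0.1 -3 0 0 0; 1 0 0 -1.5 0 0 0; 1 0 0 -0.6 0 0 0; 1 0 0 -0.6 0 0 0; 1 0 0 0 0 0 0")

```text
t: 37.8
position: [625.1, 86.5, 107.3]
ee_rot: [[0.366, 0.931, 0.0], [0.931, -0.366, 0.0], [0.0, 0.0, -1.0]]
contact_force: [-0.2, 0.8, -1.3]
width: 0.505
grip_force: 61.9
```

Request:
move_arm(plan="1 0 0 -0.6 0 0 0; 1 0 0 -0.6 0 0 0; 1 0 0 0 0 0 0")

```text
t: 38.17
position: [624.7, 86.4, 94.5]
ee_rot: [[0.366, 0.931, -0.001], [0.931, -0.366, 0.0], [-0.0, -0.001, -1.0]]
contact_force: [0.7, -0.6, -2.7]
width: 0.506
grip_force: 61.9
```

Request:
move_arm(plan="1 0 0 -0.5 0 0 0; 1 0 0 -0.5 0 0 0; 1 0 0 0 0 0 0")

```text
t: 38.55
position: [624.7, 86.5, 84.5]
ee_rot: [[0.366, 0.931, -0.001], [0.931, -0.366, 0.0], [-0.0, -0.001, -1.0]]
contact_force: [0.1, -0.2, -2.4]
width: 0.505
grip_force: 61.9
```

Request:
move_arm(plan="1 0 0 -1 0 0 0; 1 0 0 -1 0 0 0; 1 0 0 -1 0 0 0; 1 0 0 -0.4 0 0 0; 1 0 0 0 0 0 0")

```text
t: 39.17
position: [624.9, 86.6, 50.9]
ee_rot: [[0.366, 0.931, -0.0], [0.931, -0.366, 0.0], [-0.0, -0.0, -1.0]]
contact_force: [-0.2, 0.0, -1.1]
width: 0.507
grip_force: 61.9
```

Request:
move_arm(plan="-1 0 0 0 0 0 0; -1 0 0 0 0 0 0; -1 0 0 0 0 0 0; -1 0 0 0 0 0 0; -1 0 0 0 0 0 0")

```text
t: 39.8
position: [625.0, 86.5, 51.2]
ee_rot: [[0.366, 0.931, 0.0], [0.931, -0.366, 0.0], [0.0, -0.0, -1.0]]
contact_force: [0.1, -0.2, -0.4]
width: 1.0
grip_force: 0.0
```

Request:
move_arm(plan="-1 0 0 5 0 0 0; -1 0 0 5 0 0 0; 1 -3 4 5 0 0 8; 1 -2 4 0 0 0 7; 1 -1 4 0 0 0 0")

```text
t: 40.42
position: [567.9, 203.0, 196.4]
ee_rot: [[0.111, 0.994, 0.002], [0.994, -0.111, -0.0], [0.0, 0.002, -1.0]]
contact_force: [-0.4, 0.5, -0.0]
width: 0.377
grip_force: 0.0
```

Request:
move_arm(plan="1 0 1.2 0 0 0 0; 1 0 0 0 0 0 0; 1 0 0 0 0 0 0; 1 0 0 0 0 0 0")

```text
t: 40.92
position: [569.2, 212.2, 195.1]
ee_rot: [[0.115, 0.993, -0.0], [0.993, -0.115, -0.001], [-0.001, -0.0, -1.0]]
contact_force: [-0.8, -0.7, 0.5]
width: 0.002
grip_force: 0.0
```

```bash
python3 - <<'E'
from h import *
import pickle
print(arm.read_state()['position'])
im,P=grab('wrist');s,Q=grab('side');t,T=grab('top')
pickle.dump((P,Q,T),open('w13.pkl','wb'))
r=lambda a,w,h:cv2.resize(a,(w,h),interpolation=cv2.INTER_CUBIC)
o=np.hstack([r(s[180:390,290:420],371,600),np.vstack([r(im,429,322),r(t[170:290,230:416],429,278)])])
cv2.imwrite('pics/m2.png',o[:,:,::-1])
cv2.imwrite('pics/w13.png',im[:,:,::-1]);cv2.imwrite('pics/s13.png',s[:,:,::-1])
E
```

```text
[569.17315103 212.16205669 195.0796654 ]
```

View pics/m2.png

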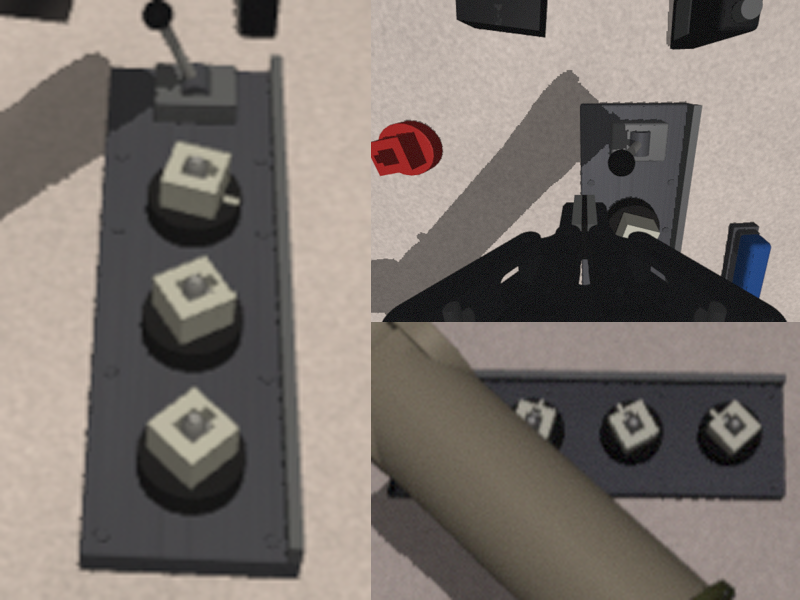

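All three rollers sit down on the deck, with the shaft tips showing just above the hubs. The lever ball is at (621,162) in the montage, still leaning to the near side.

```bash
python3 - <<'E'
from h import *
import pickle
P,Q,T=pickle.load(open('w13.pkl','rb'))
im=cv2.imread('pics/w13.png');g=cv2.medianBlur(cv2.cvtColor(im,6),5)[215:270,345:402]
n,l,st,ce=cv2.connectedComponentsWithStats((g<38).astype(np.uint8));i=1+st[1:,4].argmax();print(st[i],ce[i]+[345,215])
u,v=ce[i]+[345,215];print(on(P,u,v,125).round(1))
E
```

```text
[   9    8   40   40 1230] [373.27154472 242.57804878]
[604.6 214.6 125. ]
```

Request:
move_arm(plan="1 -0.5 0.5 -3 0 0 0; 1 0 0 -3 0 0 0; 1 0 0 -3 0 0 0; 1 0 0 0 0 0 0; 1 0 0 0 0 0 0")

```text
t: 41.7
position: [564.0, 219.2, 106.6]
ee_rot: [[0.113, 0.994, 0.001], [0.994, -0.113, 0.001], [0.001, 0.001, -1.0]]
contact_force: [0.2, -0.3, 0.9]
width: -0.004
grip_force: 0.0
```

Request:
move_arm(plan="1 1.2 -0.1 0 0 0 0; 1 1.2 -0.1 0 0 0 0; 1 1.2 -0.1 0 0 0 0; 1 1.2 -0.1 0 0 0 0; 1 1.2 -0.1 0 0 0 0")

```text
t: 42.32
position: [624.4, 213.7, 105.2]
ee_rot: [[0.113, 0.994, -0.0], [0.994, -0.113, -0.0], [-0.0, -0.0, -1.0]]
contact_force: [-0.6, -0.1, -0.2]
width: 0.002
grip_force: 0.4
```

Request:
move_arm(plan="1 1 -0.1 0 0 0 0; 1 0.6 -0.1 0 0 0 0; 1 0.4 0 0 0 0 0; 1 0 0 0 0 0 0")

```text
t: 42.82
position: [643.7, 211.9, 105.3]
ee_rot: [[0.113, 0.994, 0.0], [0.994, -0.113, 0.0], [0.0, 0.0, -1.0]]
contact_force: [1.0, -0.4, 1.0]
width: 0.001
grip_force: 0.0
```

Request:
move_arm(plan="1 0.4 0 0 0 0 0; 1 0.3 0 0 0 0 0; 1 0 0 0 0 0 0")

```text
t: 43.2
position: [650.8, 211.8, 105.4]
ee_rot: [[0.113, 0.994, 0.0], [0.994, -0.113, 0.0], [0.0, 0.0, -1.0]]
contact_force: [-0.3, -0.6, 0.3]
width: 0.003
grip_force: 0.0
```

Request:
move_arm(plan="1 0.3 0 0 0 0 0; 1 0 0 0 0 0 0")

```text
t: 43.45
position: [653.2, 212.0, 105.3]
ee_rot: [[0.112, 0.994, -0.001], [0.994, -0.112, -0.0], [-0.0, -0.001, -1.0]]
contact_force: [-2.2, -0.9, 0.8]
width: -0.0
grip_force: 1.5
```

Request:
move_arm(plan="1 0.3 0 0 0 0 0; 1 0 0 0 0 0 0")

```text
t: 43.7
position: [653.7, 212.1, 105.1]
ee_rot: [[0.111, 0.994, -0.005], [0.994, -0.111, -0.002], [-0.002, -0.005, -1.0]]
contact_force: [-14.4, -3.7, 6.1]
width: 0.0
grip_force: 7.1
```

The force rose to 14 N at the stop, so the lever is fully over. I back off and check.

Request:
move_arm(plan="1 -1.5 0 0 0 0 0; 1 -3 0.5 0 0 0 0; 1 -4 0 4 0 0 0; 1 -3 0 5 0 0 0; 1 -3 0 5 0 0 0")

```text
t: 44.32
position: [510.8, 216.8, 247.0]
ee_rot: [[0.113, 0.994, 0.001], [0.994, -0.113, -0.0], [0.0, 0.001, -1.0]]
contact_force: [-0.2, 0.6, 1.2]
width: 0.0
grip_force: 0.0
```

Request:
move_arm(plan="1 -2 4 2 0 0 0; 1 0 4 0 0 0 0; 1 0 4 0 0 0 0; 1 0 0 0 0 0 0; 1 0 0 0 0 0 0")

```text
t: 44.95
position: [491.8, 336.7, 265.4]
ee_rot: [[0.113, 0.994, 0.0], [0.994, -0.113, -0.0], [0.0, 0.0, -1.0]]
contact_force: [0.6, -0.2, 0.6]
width: 0.001
grip_force: 0.0
```

```bash
python3 - <<'E'
from h import *
s,Q=grab('side');t,T=grab('top');print(arm.read_state()['contact_force'],arm.read_state()['t'])
r=lambda a,w,h:cv2.resize(a,(w,h),interpolation=cv2.INTER_CUBIC)
cv2.imwrite('pics/m3.png',np.hstack([r(s[100:,200:480],440,596),r(t[130:350,230:520],360,273+323)])[:,:,::-1])
# expected pixel of ball for fully over
for sgn in(-.5,.5):
    p=np.array([637.2,211,0])+85*np.sin(sgn)*np.array([.994,-.105,0])+[0,0,47+85*np.cos(sgn)];print(p.round(),pix(Q,p).round(1))
g=cv2.cvtColor(s,cv2.COLOR_RGB2GRAY)[165:215,330:400];n,l,st,ce=cv2.connectedComponentsWithStats((cv2.medianBlur(g,3)<35).astype(np.uint8))
for i in range(1,n):
    if st[i,4]>30: print(st[i],ce[i]+[330,165])
E
```

```text
[-0.31274369 -0.40932217  0.09526239] 45.05
[597. 215. 122.] [342.3 186. ]
[678. 207. 122.] [377.3 186.9]
[ 43   0  16  27 344] [380.44476744 177.72383721]
```

View pics/m3.png

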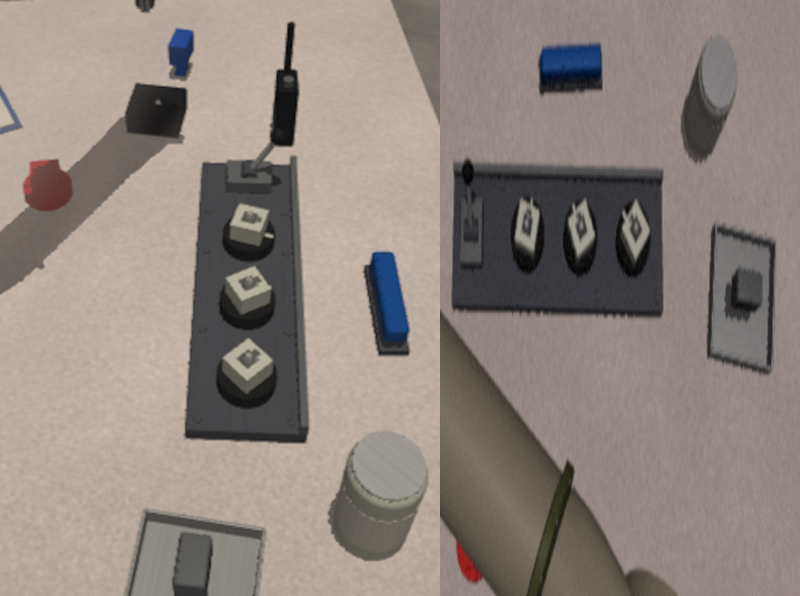

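The lever leans to the far side, all three rollers are home, the plug is in the tray, and the radio, tub and stapler are where they were. I'm handing the job in.

```bash
python3 -c "
from rig import arm
print(arm.sign_off())"
```

```text
the job is handed in; nothing more can be done
None
```

I handed the job in at about 45 s: the plug is in the steel tray (standing on its foot), all three rollers are home on their shafts, the lock lever was pushed last to its far stop, and the radio, wipes tub and stapler were not touched.

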